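Load the fan batteries into the charging tray and pile their covers

TASK

Get the fan batteries ready for the charging cabinet: swing the battery tray's hold-down frame up out of the way, stand every battery from the bench upright, terminals up, fully down in a slot of its own, and only then swing the frame back down until its tongue rests home in the catch. Also pile the white battery covers squarely on top of one another in a single pile lying flat near the middle of the rubber repair mat, before or after. There may be two to four batteries and two or three covers; do not tip a battery over, and leave the other things on the bench where they are.

Things in the scene. Friction and masses are not known exactly. Their poses are not given: they have to be found in the camera images.
- btray: Grey steel battery tray bolted to the bench: base 164 (x) x 232 (y) x 4 mm, four slots in a row along y, each 104 long (x), 31 wide, 28 mm deep, with 21 mm grey spacers between; rails, spacers and end walls are 32 mm high. Hold-down frame hinged at the back (+x); its catch is a fork, 88 mm high, at the middle of the front, x = -72 mm. Origin: centre of the base's underside.
- slot0 (a point): Centre of the floor of slot 0 (counted from the tray's -y end, at y = -78 mm in the tray's frame), 4 mm above the bench; axes as the tray's: the battery's length goes along x.
- slot1 (a point): Centre of the floor of slot 1 (counted from the tray's -y end, at y = -26 mm in the tray's frame), 4 mm above the bench; axes as the tray's: the battery's length goes along x.
- slot2 (a point): Centre of the floor of slot 2 (counted from the tray's -y end, at y = 26 mm in the tray's frame), 4 mm above the bench; axes as the tray's: the battery's length goes along x.
- slot3 (a point): Centre of the floor of slot 3 (counted from the tray's -y end, at y = 78 mm in the tray's frame), 4 mm above the bench; axes as the tray's: the battery's length goes along x.
- frame (a joint): Hold-down frame's angle, rad: 0 = closed, level over the slots, tongue in the catch; 1.9 = fully open, leaning back past upright. Axis along the tray's y. Stiff: stays where left (0.22 N m friction). Closed, its cross bar passes over the middle of the row, 5 mm above seated batteries, and its tongue between the two middle slots.
- frame_grip (a point): Centre of the black grip at the free end of the frame's tongue, 176 mm from the hinge axis: 40 long (along the tongue) x 14 wide (along the tray's y) x 20 mm thick. Frame closed: 78 mm above the bench at x = -108, y = 0 mm in the tray's frame. Turns with the frame.
- frame_hinge (a point): Middle of the hinge axis, fixed on the tray at x = +68, y = 0 mm, 78 mm above the bench. The axis runs along the tray's y.
- battery0: Sealed lead-acid battery of a rechargeable fan, a black slab 96 long (its x) x 25 thick (its y) x 62 mm tall (its z) with a grey seam line round it at 50 mm height and two small terminals on top near its ends, up to 69 mm high; about 0.35 kg. Starts standing on the bench. Origin: underside centre. May be absent.
- battery1: Sealed lead-acid battery of a rechargeable fan, a black slab 96 long (its x) x 25 thick (its y) x 62 mm tall (its z) with a grey seam line round it at 50 mm height and two small terminals on top near its ends, up to 69 mm high; about 0.35 kg. Starts standing on the bench. Origin: underside centre. May be absent.
- battery2: Sealed lead-acid battery of a rechargeable fan, a black slab 96 long (its x) x 25 thick (its y) x 62 mm tall (its z) with a grey seam line round it at 50 mm height and two small terminals on top near its ends, up to 69 mm high; about 0.35 kg. Starts standing on the bench. Origin: underside centre. May be absent.
- battery3: Sealed lead-acid battery of a rechargeable fan, a black slab 96 long (its x) x 25 thick (its y) x 62 mm tall (its z) with a grey seam line round it at 50 mm height and two small terminals on top near its ends, up to 69 mm high; about 0.35 kg. Starts standing on the bench. Origin: underside centre. May be absent.
- cover0: Battery cover taken off a fan, a flat rigid white plastic plate 100 (its x) x 60 (its y) x 10 mm thick with vent marks on top; about 60 g. Starts lying on the bench. Origin: underside centre. May be absent.
- cover1: Battery cover taken off a fan, a flat rigid white plastic plate 100 (its x) x 60 (its y) x 10 mm thick with vent marks on top; about 60 g. Starts lying on the bench. Origin: underside centre. May be absent.
- cover2: Battery cover taken off a fan, a flat rigid white plastic plate 100 (its x) x 60 (its y) x 10 mm thick with vent marks on top; about 60 g. Starts lying on the bench. Origin: underside centre. May be absent.
- jobmat: Flat dark rubber repair mat, 200 (x) x 160 (y) x 3 mm thick, stuck to the bench beside the battery tray. Origin: centre of its underside.
- meter: Bystander: yellow multimeter 150 x 78 x 36 mm lying on the bench. Origin: centre of its underside.
- screwdriver: Bystander: screwdriver 200 mm long lying on the bench along its x. Origin: centre of its underside.
- wrench: Bystander: wrench 160 mm long lying flat on the bench between the tray and the batteries, along its x. Origin: centre of its underside.
- spray: Bystander: spray can 52 mm across, 160 mm tall. Origin: centre of its underside.
- motor: Bystander: fan motor 84 mm across, 73 mm tall plus its shaft, standing on the bench. Origin: centre of its underside.
- blade: Bystander: grey three-bladed fan rotor, about 240 mm across, lying flat. Origin: centre of its underside.
- screwdish: Bystander: small steel dish, 90 mm across, 30 mm high. Origin: centre of its underside.
Not all that is in view belongs to the job. Leave any blue or green look-alike of the battery0 alone.

How it is judged:
By the outcome, as a careful person would: the job done as asked, in the order asked, and still so for the second after the job is handed in, with the robot touching nothing.
Of battery0, battery1, battery2, battery3 only 2 to 4 are there at a start; the rules pass over those that are not, and their reading is None.
Of cover0, cover1, cover2 only 2 to 3 are there at a start; the rules pass over those that are not, and their reading is None.
At some moment in a run one of cover0, cover1, cover2 may be knocked a few centimetres aside while the robot is not near it.
It also fails if it takes over 210 s, if anything falls off the work surface, if the arm or the gripper's body presses on something with over 40 N, if the wrist force passes 120 N, or if a joint passes its speed limit or range.

ROBOT

A 6-joint arm with a two-finger parallel gripper is mounted at the origin on the work surface. World frame = base frame: x ahead of the robot, y to its left, z up, the work surface at z = 0. Lengths are in mm, angles in rad, forces in N, time in s.
With the tool pointing down it reaches from about 300 to 775 mm from the base axis. Payload 14.6 kg.
Tool frame: the origin (TCP) lies midway between the tips of the shut fingers; the grasp point (between the pads) lies 19 mm behind it (manip.grasp_offset is the distance from the TCP to the grasp point, in mm); z points along the fingers, y is the line along which they close (so a half turn about z gives the same grasp; the last joint's range is limited). The gripper opens to 94 mm and grips with 3 to 60 N. Pads are 16 mm wide; open, the fingers measure 119 mm over their backs; the gripper's body (75 mm by 177 mm) begins 78 mm behind the grasp point.
Start: joints at [1.044, 0.3, 1.521, -0, 1.321, -0.067], TCP at [244.069, 492.869, 173.846] pointing down, gripper open.
Joint ranges: [-3.03, 3.03], [-0.79, 2.21], [0.23, 2.52], [-1.04, 4.18], [0, 3.07], [-2.55, 2.55]. Speed limits (rad/s): [2.22, 2.22, 2.57, 3.14, 3.14, 3.14].

INTERFACE

Orientations are given as [roll, pitch, yaw] about the fixed x, y, z axes, in that order (R = Rz(yaw) Ry(pitch) Rx(roll)).
In Python, from cell import manip, viewer gives the robot as it stands. The module is installed in compiled form; this text tells all that it offers.
- The arm moves only by the tool move_arm, never from a script. Its argument "moves" is a list of rows, each a list of 4 numbers: the shift along the tool's x, y, z in m, then the turn about the tool's z in rad. A call has 1 to 12 rows; each row is the pose to reach, as a shift and turn from the pose commanded when the call began, along the tool's axes at that moment; what a row does not reach only later rows make up. A row lasts 1/10 s, in which the tool goes at most 50 mm and 8.59 degrees, less where a joint would pass 70% of its speed; a pose out of reach is approached as far as the arm can. A call with a gripper value outside its range is refused whole. "jaw" is the finger opening in m, from 0 to 0.094, set as the call begins (left out, the last holds). The fingers move at their own pace and stop on an object; "squeeze" is the grip in N (left out, the last holds). Time passes only in rows, so rows that repeat a pose let the fingers close. It gives the time, the measured TCP pose, the force, the opening and the grip force at its end, in the units of the state.
- manip.read_state(): the state, without advancing time (a new reading comes with each control period).
- viewer.camera(name): name is "side" or "top"; returns a dict with "frame" (384x512x3 uint8, blue, green, red), "z_map" (384x512 float32, mm along the optical axis (not along the pixel's ray), 0 where there is no reading), "fx", "fy", "cx", "cy" (pixels), "D" ([k1, k2, p1, p2, k3] as OpenCV has them; the pictures are not rectified), "origin" and "orientation" of the camera in the world. Camera axes: x right, y down, z forward; pixel columns grow to the right and rows downward; lengths in mm; the calibration is good to about 2 mm. A picture is of the moment at which its call begins.
- manip.sign_off(): hands the job in; it is judged then, once.
The state is a dict: "clock": time; "joints": joint angles; "qd": joint speeds; "effort": joint torques, N m; "eef_pos": TCP position; "eef_rot": TCP orientation; "wrist_force": force on the tool from outside, world axes, zero at the start; "moment": the same for the moment, N m; "finger_gap": finger opening in mm; "finger_force": force on a finger pad.
Only numpy, scipy, OpenCV 4.12 (cv2) and the standard library are available. Lean on these libraries where they do the work, as an engineer would, in place of code of your own. Each camera call takes 0.05 s, during which the arm holds its last target. There are 200 camera calls.

## Working session

There is one attempt and no reset: what is moved stays moved. The work goes in short steps, Python scripts to look and compute and a tool call to move; the robot and the scene stay as the last step left them, time stands still between calls to the robot, and variables do not carry over. Pictures are saved under pics/ and viewed, at most 14 in all, crops included, and the job is handed in when it is done.

Besides the shell and the picture viewer there is one more tool, called as name(argument=value, ...), one argument or row to a line, values as JSON. move_arm: Moves the arm, as the interface text tells. Its arguments: {"type":"object","properties":{"moves":{"type":"array"},"jaw":{"type":"number"},"squeeze":{"type":"number"}},"required":["moves"]}

```bash
mkdir -p pics; cat > h.py <<'E'
import numpy as np, cv2
from cell import manip, viewer
from scipy.spatial.transform import Rotation as R
def cam(n):
    c=viewer.camera(n); return c
def rot(o):
    o=np.array(o,float)
    return o if o.shape==(3,3) else R.from_euler('xyz',o).as_matrix()
def cloud(c):
    h,w=c['z_map'].shape
    u,v=np.meshgrid(np.arange(w),np.arange(h))
    K=np.array([[c['fx'],0,c['cx']],[0,c['fy'],c['cy']],[0,0,1.]])
    p=cv2.undistortPoints(np.stack([u,v],-1).reshape(-1,1,2).astype(np.float64),K,np.array(c['D'],float)).reshape(h,w,2)
    z=c['z_map']
    P=np.dstack([p[...,0]*z,p[...,1]*z,z])
    W=P@rot(c['orientation']).T+np.array(c['origin'])
    W[z<=0]=np.nan
    return W
E
python3 - <<'E'
from h import *
s=manip.read_state(); print(s)
for n in('top','side'):
    c=cam(n); print(n,c['origin'],c['orientation'],c['fx'],c['cx'],c['cy'],c['D'])
    cv2.imwrite(f'pics/{n}0.png',cv2.resize(c['frame'],(768,576))); np.save(f'{n}0.npy',cloud(c)); np.save(f'{n}0f.npy',c['frame'])
E
```

```text
{'clock': 0.0, 'joints': array([ 1.04437364e+00,  3.00501071e-01,  1.52159597e+00, -3.23839267e-05,
        1.32071263e+00, -6.65949487e-02]), 'qd': array([-1.89465474e-06, -1.22636823e-03, -1.10745268e-03,  1.90170862e-03,
        4.28719817e-04,  2.22909653e-04]), 'effort': array([ 1.46060679e-04, -5.31794214e+01, -3.52752256e+01,  7.08879204e-02,
        2.41916638e-02, -5.03516742e-05]), 'eef_pos': array([243.93793364, 492.59599298, 173.26362306]), 'eef_rot': array([-3.14037625e+00, -4.96900049e-05,  2.68177292e+00]), 'wrist_force': array([-0.49317943, -0.00158334,  0.58898037]), 'moment': array([-0.01365111, -0.04673763,  0.01505961]), 'finger_force': 0.0, 'finger_gap': 94.26702851622437}
top [ 284.33056569   34.08261816 1551.7226372 ] [-2.99202772e+00 -1.63311655e-03 -1.54486240e+00] 479.69054241072325 257.6544024400086 188.66893100293325 [-0.06744493  0.          0.          0.          0.        ]
side [  42.01459573 -710.39590466 1074.50635036] [-2.42335427e+00  2.36190988e-03 -5.69027632e-01] 399.5444740848286 260.3192863030727 187.13304095353078 [-0.06132914  0.          0.          0.          0.        ]
```

View pics/top0.png

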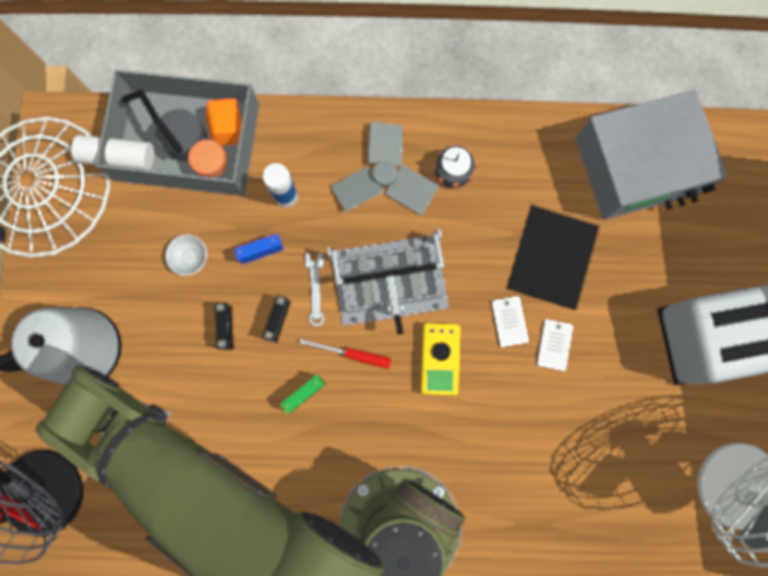

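View pics/side0.png

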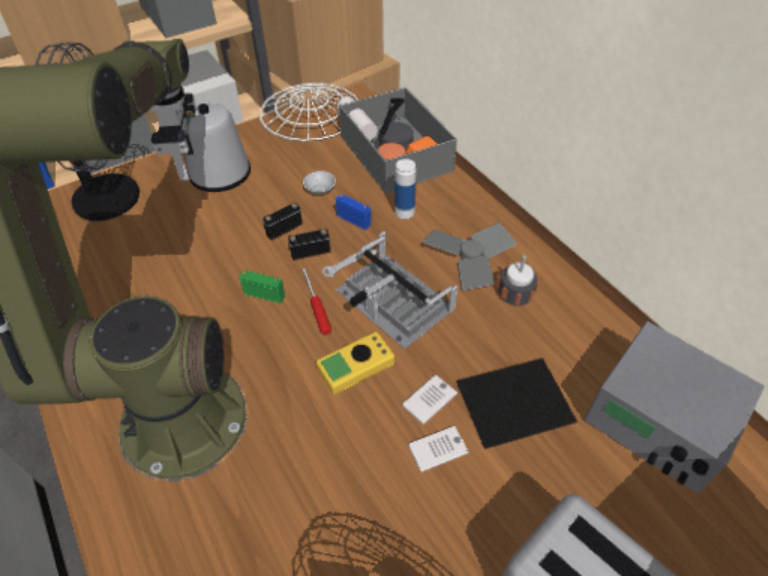

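Top view (768x576): battery candidates are black (224,326), black (276,318), blue (259,249) and green (301,393), and I choose the two black ones. Covers are at (510,321) and (555,345), the mat at (553,257), the tray at (390,280) with the grip at (398,324), and the wrench lies at (316,290).

```bash
cat >> h.py <<'E'
def rect(pts):
    (c,s,a)=cv2.minAreaRect(pts.astype(np.float32)); 
    if s[0]<s[1]: s=(s[1],s[0]); a+=90
    a=(a+90)%180-90
    return np.round(c,1),np.round(s,1),round(np.deg2rad(a),4)
def blob(W,m,u,v):
    n,l=cv2.connectedComponents(m.astype(np.uint8)); 
    k=l[v,u]
    if k==0:
        ys,xs=np.nonzero(m); i=np.argmin((ys-v)**2+(xs-u)**2); k=l[ys[i],xs[i]]
    return l==k
E
python3 - <<'E'
from h import *
W=np.load('top0.npy');F=np.load('top0f.npy').astype(int);S=np.load('side0.npy')
z=W[...,2]; g=F.max(-1)
tab=z[(abs(W[...,0]-350)<150)&(abs(W[...,1])<400)]; print('table z',np.nanpercentile(tab,[10,30,50]))
for n,(u,v) in dict(bA=(149,217),bB=(184,212)).items():
    m=blob(W,(z>45)&(z<85)&np.isfinite(z),u,v); print(n,rect(W[m][:,:2]),m.sum(),np.median(z[m]))
for n,(u,v) in dict(c0=(340,214),c1=(370,230)).items():
    m=blob(W,(F.min(-1)>170)&(z<30),u,v); print(n,rect(W[m][:,:2]),m.sum(),np.median(z[m]))
m=blob(W,(g<60)&(z<15),368,171); print('mat',rect(W[m][:,:2]),m.sum(),np.median(z[m]))
# grip: near (398,324)/1.5
for nm,A in(('top',W),('side',S)):
    for lo,hi in((-5,12),(20,40),(60,95),(95,140)):
        q=A[(abs(A[...,0]-400)<160)&(abs(A[...,1]-30)<150)&(A[...,2]>lo)&(A[...,2]<hi)]
        if len(q)>5: print(nm,lo,len(q),q.min(0).round(),q.max(0).round())
m=(z>20)&(z<42)
m=blob(W,(z>20),260,200); print('tray',rect(W[m&(z<45)][:,:2]),m.sum())
f=np.load('side0f.npy')
a=cv2.resize(np.load('top0f.npy')[150:280,130:390],None,fx=3,fy=3,interpolation=cv2.INTER_CUBIC)
cv2.imwrite('pics/top0c.png',a)
E
```

```text
table z [-3.95324686 -0.97053101  1.35725698]
bA (array([411.1, 378.6]), array([95.4, 26.7]), np.float64(0.1017)) 280 61.3366057115046
bB (array([431.3, 270.5]), array([97.6, 26.7]), np.float64(-0.2727)) 271 61.48462631023722
c0 (array([ 441.4, -231.2]), array([102.1,  64.1]), np.float64(0.198)) 586 10.030278785574069
c1 (array([ 393. , -327.3]), array([101.5,  61.8]), np.float64(-0.1656)) 590 10.309627157380874
mat (array([ 586.5, -325.3]), array([192.9, 153. ]), np.float64(-0.2786)) 2587 3.43328041868358
top -5 6078 [ 240. -120.   -5.] [560. 180.  12.]
top 20 1733 [ 281. -119.   20.] [560. 180.  40.]
top 60 524 [286. -78.  61.] [560. 179.  95.]
top 95 99 [402. -46.  95.] [539. 120. 110.]
side -5 4067 [ 240. -120.   -5.] [560. 180.  12.]
side 20 1712 [ 278. -120.   20.] [560. 180.  40.]
side 60 475 [278. -80.  60.] [559. 179.  95.]
side 95 48 [400.  -0.  95.] [439.  18. 103.]
tray (array([516.5,  38. ]), array([222.1, 135.6]), np.float64(-1.3889)) 1591
```

View pics/top0c.png

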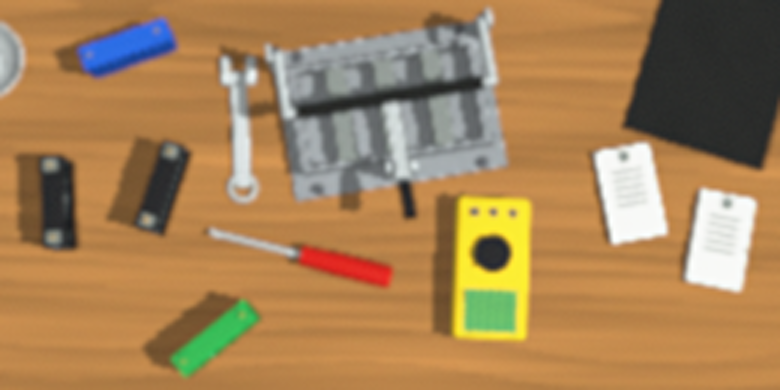

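```bash
python3 - <<'E'
from h import *
for nm in('top','side'):
    W=np.load(nm+'0.npy');F=np.load(nm+'0f.npy');z=W[...,2]
    sat=cv2.cvtColor(F,cv2.COLOR_BGR2HSV)[...,1]
    near=(abs(W[...,0]-500)<150)&(abs(W[...,1]-30)<150)
    m=near&(sat<70)&(z<60)
    n,l,st,_=cv2.connectedComponentsWithStats(m.astype(np.uint8)); k=1+np.argmax(st[1:,4])
    q=W[l==k]; low=q[q[:,2]<16]; 
    print(nm,'all',rect(q[:,:2]),'low',rect(low[:,:2]),len(q),len(low))
    # walls
    w=q[(q[:,2]>24)&(q[:,2]<40)]; print('walls',rect(w[:,:2]),len(w))
    d=near&(F.max(-1)<60)&(z>65)
    n,l,st,_=cv2.connectedComponentsWithStats(d.astype(np.uint8))
    for i in range(1,n):
        if st[i,4]>8:
            p=W[l==i]; print(' dark',st[i],rect(p[:,:2]),np.median(p,0).round(1),p[:,2].min().round(),p[:,2].max().round())
    for lo in(70,80,85,90,95,100): 
        p=W[near&(z>lo)&(z<lo+5)]; print(lo,len(p),p.mean(0).round() if len(p) else '')
E
```

```text
top all (array([575.9,  40.1]), array([216.7,  67.4]), np.float64(-1.3699)) low (array([578.1,  40.5]), array([216.6,  63.7]), np.float64(-1.3748)) 1191 773
walls (array([563.2,  39.8]), array([206.6,  41.7]), np.float64(-1.3691)) 397
 dark [230 176  60  12 188] (array([526.2,  32.4]), array([184.5,  11.1]), np.float64(-1.3784)) [526.2  30.8  90.5] 82.0 101.0
 dark [264 211   4  11  23] (array([419.7,  11.7]), array([31.1,  6.1]), np.float64(0.1652)) [419.4  12.8 103.1] 96.0 109.0
70 1 [454.   4.  73.]
80 117 [552.  29.  83.]
85 251 [527.  37.  88.]
90 203 [513.  28.  92.]
95 52 [475.  23.  97.]
100 31 [424.  15. 103.]
side all (array([533.7,  -6.2]), array([171.4, 165.2]), np.float64(0.1746)) low (array([533.5,  -5.1]), array([171.4, 162.9]), np.float64(0.1746)) 1462 858
walls (array([532.7, -23. ]), array([156.1, 129.2]), np.float64(0.1638)) 426
 dark [242 167  43  35 199] (array([522.2,  33. ]), array([192.9,  16.4]), np.float64(-1.3796)) [523.3  23.7  87.1] 77.0 93.0
 dark [233 194  11  10  64] (array([416.3,   8.9]), array([37.5, 15. ]), np.float64(0.2076)) [416.5   5.6  98. ] 82.0 103.0
70 12 [560. -16.  74.]
80 171 [535.  20.  83.]
85 218 [507.  25.  87.]
90 68 [483.  13.  92.]
95 25 [420.   8.  98.]
100 23 [415.   8. 102.]
```

```bash
cat >> h.py <<'E'
def trayfit(W,F,verbose=1):
    z=W[...,2]; sat=cv2.cvtColor(F,cv2.COLOR_BGR2HSV)[...,1]
    Rm=lambda a:np.array([[np.cos(a),-np.sin(a)],[np.sin(a),np.cos(a)]])
    m=(sat<70)&(z<38)&(z>-6)
    P=W[m][:,:2]; c=np.array([513.,30.]);a=.187
    # boundary fit: base rectangle 164x232
    for it in range(15):
        L=(P-c)@Rm(a); 
        out=(abs(L[:,0])<100)&(abs(L[:,1])<128); L=L[out]
        ex=[]
        for ax,h in((0,82),(1,116)):
            for s in(1,-1):
                o=L[:,1-ax]; lim=(116,82)[ax]-15
                b=np.arange(-lim,lim,6); 
                e=[]
                for t in b:
                    k=L[(abs(o-t)<3)&(s*L[:,ax]>h-25)&(s*L[:,ax]<h+12),ax]
                    if len(k)>2: e.append((t,(s*k).max()*s-s*h))
                e=np.array(e); md=np.median(e[:,1]); e=e[abs(e[:,1]-md)<4]
                ex.append((ax,s,e))
        dx=np.array([np.median(e[:,1]) for _,_,e in ex])
        sl=[np.polyfit(e[:,0],e[:,1],1)[0]*(1 if ax else -1) for ax,s,e in ex]
        # x edges vs y: slope d x/dy = -da ; y edges vs x: slope = +da
        da=np.median([-np.polyfit(e[:,0],e[:,1],1)[0] if ax==0 else np.polyfit(e[:,0],e[:,1],1)[0] for ax,s,e in ex])
        c=c+Rm(a)@np.array([(dx[0]+dx[1])/2,(dx[2]+dx[3])/2])*.5; a+=da*.5
    if verbose: print('tray',c.round(1),round(a,4),'edge resid',dx.round(1),[len(e) for _,_,e in ex],np.round(sl,3))
    return c,a
E
python3 - <<'E'
from h import *
for n in('top','side'):
    trayfit(np.load(n+'0.npy'),np.load(n+'0f.npy'))
E
```

```text
tray [526.   32.4] 0.1906 edge resid [-0.8  0.9 -0.8  0.7] [34, 32, 19, 13] [-0.003 -0.004  0.037 -0.001]
tray [525.2  32.8] 0.1819 edge resid [ 0.5 -0.5  0.8 -0.8] [18, 31, 5, 21] [-0.006  0.01   0.006 -0.011]
```

```bash
cat >> h.py <<'E'
C=np.array([525.6,32.6]); A=.188; HZ=78.
def T(x,y): return C+np.array([[np.cos(A),-np.sin(A)],[np.sin(A),np.cos(A)]])@np.array([x,y])
def gripp(th,off=0): # grasp TCP for frame angle
    p=T(68-(176+off)*np.cos(th),0); return [*p,HZ+(176+off)*np.sin(th)-19]
def go(*targets):
    s=manip.read_state(); p=s['eef_pos']; Rm=R.from_euler('xyz',s['eef_rot']).as_matrix(); y0=s['eef_rot'][2]
    print('at',p.round(1),s['eef_rot'].round(3),'gap',s['finger_gap'].__round__(1),'t',round(s['clock'],1),'j',s['joints'].round(2))
    for t in targets:
        d=Rm.T@(np.array(t[:3])-p)/1000
        dy=(t[3]-y0+np.pi)%(2*np.pi)-np.pi if len(t)>3 else 0
        print(np.round(d,4).tolist(),round(-dy,3))
E
python3 - <<'E'
from h import *
g=gripp(.08); go([g[0],g[1],170,A+np.pi],[*g,A+np.pi])
E
```

```text
at [243.9 492.7 173.3] [-3.141 -0.     2.682] gap 93.8 t 0.1 j [ 1.04  0.3   1.52 -0.    1.32 -0.07]
[-0.3709, -0.3521, 0.0037] -0.648
[-0.3709, -0.352, 0.1006] -0.648
```

move_arm(
  moves=[
    [-0.371,-0.352,0,-0.648],
    [-0.371,-0.352,0,-0.648],
    [-0.371,-0.352,0,-0.648],
    [-0.371,-0.352,0,-0.648],
    [-0.371,-0.352,0,-0.648],
    [-0.371,-0.352,0,-0.648],
    [-0.371,-0.352,0,-0.648],
    [-0.371,-0.352,0,-0.648],
    [-0.371,-0.352,0,-0.648],
    [-0.371,-0.352,0,-0.648],
    [-0.371,-0.352,0,-0.648],
    [-0.371,-0.352,0,-0.648],
  ],
  jaw=0.05,
)

```text
clock: 1.3
eef_pos: [420.8, 10.3, 173.5]
eef_rot: [-3.141, -0.001, -2.957]
wrist_force: [-0.2, 0.3, 1.0]
finger_gap: 50.1
finger_force: 0.0
```

```bash
python3 - <<'E'
from h import *
g=gripp(.08); go([*g,A+np.pi])
c=cam('top'); cv2.imwrite('pics/t1.png',cv2.resize(c['frame'],(768,576))); W=cloud(c)
E
```

```text
at [420.8  10.3 173.5] [-3.141e+00 -1.000e-03 -2.957e+00] gap 50.1 t 1.3 j [-0.06  0.01  1.86 -0.    1.28 -1.82]
[0.0002, 0.0023, 0.1004] -0.004
```

View pics/t1.png

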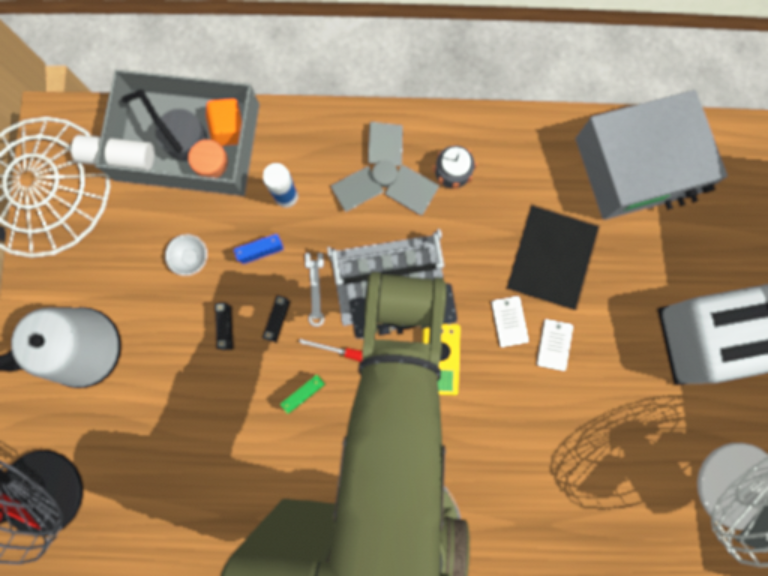

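The area formerly under the arm is clear: only two black batteries (224,326),(276,318) and two covers (510,321),(555,345). Descending on the grip.

move_arm(
  moves=[
    [0,0.002,0.03,0],
    [0,0.002,0.06,0],
    [0,0.002,0.085,0],
    [0,0.002,0.1,0],
    [0,0.002,0.1,0],
    [0,0.002,0.1,0],
  ],
)

```text
clock: 1.95
eef_pos: [420.0, 15.5, 74.4]
eef_rot: [3.142, 0.0, -2.952]
wrist_force: [0.1, -0.7, -0.1]
finger_gap: 50.1
finger_force: 0.0
```

move_arm(
  moves=[
    [0,0,0,0],
    [0,0,0,0],
    [0,0,0,0],
    [0,0,0,0],
    [0,0,0,0],
    [0,0,0,0],
    [0,0,0,0],
    [0,0,0,0],
  ],
  jaw=0,
  squeeze=8,
)

```text
clock: 2.75
eef_pos: [419.9, 14.7, 73.8]
eef_rot: [3.142, -0.0, -2.953]
wrist_force: [-0.9, -0.4, -0.0]
finger_gap: 0.7
finger_force: 0.0
```

```bash
python3 - <<'E'
from h import *
go(*[[*gripp(t),A+np.pi] for t in (.08,.2,.35,.5,.65,.8,.95,1.1,1.25,1.4,1.55,1.7,1.85,1.9)])
E
```

```text
at [419.9  14.7  73.8] [ 3.142 -0.    -2.953] gap 0.7 t 2.8 j [-0.05  0.13  1.98 -0.    1.03 -1.81]
[0.0003, -0.0022, 0.0008] 0.0
[-0.0026, -0.0022, -0.0201] 0.0
[-0.0098, -0.0022, -0.0455] 0.0
[-0.0207, -0.0022, -0.0695] 0.0
[-0.035, -0.0022, -0.0917] 0.0
[-0.0525, -0.0022, -0.1114] 0.0
[-0.0728, -0.0022, -0.1283] 0.0
[-0.0953, -0.0022, -0.142] 0.0
[-0.1196, -0.0022, -0.1522] 0.0
[-0.1452, -0.0022, -0.1586] 0.0
[-0.1715, -0.0022, -0.1611] 0.0
[-0.1978, -0.0022, -0.1597] 0.0
[-0.2236, -0.0022, -0.1544] 0.0
[-0.232, -0.0022, -0.1517] 0.0
```

```bash
python3 - <<'E'
from h import *
c=cam('side'); W=cloud(c); F=c['frame']
cv2.imwrite('pics/s1.png',cv2.resize(F[140:240,180:330],(750,500),interpolation=cv2.INTER_CUBIC))
E
```

```text
(no output)
```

View pics/s1.png

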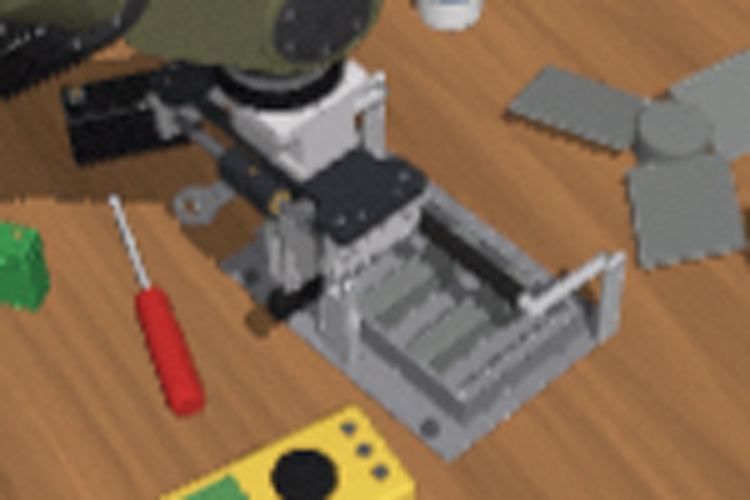

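```bash
python3 - <<'E'
from h import *
c=cam('side'); W=cloud(c); F=c['frame']
for v in range(190,206):
    print(v,[(u,*W[v,u].round().astype(int),int(F[v,u].max())) for u in range(229,250,4)])
E
```

```text
190 [(229, np.int64(446), np.int64(133), np.int64(-3), 85), (233, np.int64(450), np.int64(109), np.int64(18), 105), (237, np.int64(411), np.int64(4), np.int64(145), 139), (241, np.int64(423), np.int64(0), np.int64(141), 115), (245, np.int64(400), np.int64(-67), np.int64(222), 126), (249, np.int64(407), np.int64(-78), np.int64(228), 155)]
191 [(229, np.int64(442), np.int64(125), np.int64(3), 84), (233, np.int64(450), np.int64(111), np.int64(11), 97), (237, np.int64(410), np.int64(3), np.int64(142), 142), (241, np.int64(423), np.int64(1), np.int64(136), 115), (245, np.int64(401), np.int64(-65), np.int64(215), 132), (249, np.int64(411), np.int64(-70), np.int64(213), 132)]
192 [(229, np.int64(441), np.int64(124), np.int64(-2), 86), (233, np.int64(452), np.int64(114), np.int64(1), 89), (237, np.int64(411), np.int64(4), np.int64(136), 143), (241, np.int64(424), np.int64(2), np.int64(130), 117), (245, np.int64(400), np.int64(-65), np.int64(211), 136), (249, np.int64(409), np.int64(-73), np.int64(213), 146)]
193 [(229, np.int64(438), np.int64(118), np.int64(1), 81), (233, np.int64(449), np.i
[... 3633 characters left out ...]
6), np.int64(71), np.int64(-4), 99), (237, np.int64(437), np.int64(62), np.int64(-2), 98), (241, np.int64(446), np.int64(49), np.int64(6), 146), (245, np.int64(447), np.int64(22), np.int64(33), 122), (249, np.int64(452), np.int64(3), np.int64(50), 150)]
205 [(229, np.int64(411), np.int64(72), np.int64(-1), 123), (233, np.int64(424), np.int64(66), np.int64(-2), 105), (237, np.int64(437), np.int64(62), np.int64(-7), 139), (241, np.int64(-9223372036854775808), np.int64(-9223372036854775808), np.int64(-9223372036854775808), 144), (245, np.int64(447), np.int64(23), np.int64(27), 122), (249, np.int64(450), np.int64(1), np.int64(49), 144)]<stdin>:4: RuntimeWarning: invalid value encountered in cast
```

move_arm(
  moves=[
    [0,0,-0.03,0],
    [0,0,-0.06,0],
    [0,0,-0.09,0],
    [0,0,-0.1,0],
    [0,0,-0.1,0],
    [0,0,-0.1,0],
  ],
)

```text
clock: 3.45
eef_pos: [419.5, 14.8, 172.6]
eef_rot: [3.141, -0.001, -2.953]
wrist_force: [0.3, -1.3, -0.2]
finger_gap: 0.4
finger_force: 0.0
```

```bash
python3 - <<'E'
from h import *
c=cam('side'); W=cloud(c); F=c['frame']
go()
cv2.imwrite('pics/s2.png',cv2.resize(F[120:220,180:330],(750,500),interpolation=cv2.INTER_CUBIC))
p=manip.read_state()['eef_pos']
m=(abs(W[...,0]-p[0])<40)&(abs(W[...,1]-p[1])<50)&(W[...,2]>110)
n,l,st,_=cv2.connectedComponentsWithStats(m.astype(np.uint8))
k=1+np.argmax(st[1:,4]); q=W[l==k]
for z in range(110,330,8):
    r=q[(q[:,2]>=z)&(q[:,2]<z+8)]
    if len(r): print(z,len(r),r.min(0).round(),r.max(0).round())
d=W[(F.max(-1)<60)&(abs(W[...,0]-418)<28)&(abs(W[...,1]-10)<25)&(W[...,2]>65)&(W[...,2]<115)]; print('grip',len(d),np.median(d,0),d.min(0),d.max(0))
E
```

```text
at [419.4  14.8 172.4] [ 3.141e+00 -2.000e-03 -2.953e+00] gap 0.8 t 3.5 j [-0.05  0.01  1.86 -0.    1.27 -1.81]
198 2 [409.  13. 201.] [410.  14. 205.]
206 11 [407.  -1. 208.] [423.  21. 214.]
214 18 [408.  -3. 215.] [428.  20. 222.]
222 19 [407.  -5. 222.] [428.  22. 230.]
230 21 [407.  -2. 230.] [428.  20. 238.]
238 16 [408.  -1. 239.] [428.  18. 246.]
246 20 [406.  -3. 246.] [429.  22. 253.]
254 18 [406.  -4. 254.] [426.  23. 262.]
262 16 [408.  -3. 262.] [423.  21. 269.]
270 10 [406.  -3. 270.] [427.  12. 277.]
278 3 [411.  -1. 279.] [426.   1. 282.]
294 4 [413. -12. 298.] [420. -11. 300.]
302 23 [381. -18. 302.] [417.  28. 310.]
310 65 [380. -33. 310.] [414.  64. 318.]
318 98 [382. -34. 318.] [407.  64. 326.]
326 12 [389. -33. 326.] [406.  50. 334.]
grip 64 [416.64109571   6.77109402  97.96737498] [398.2830444    0.43577483  81.33761314] [435.43825193  19.63036688 105.16775235]
```

View pics/s2.png

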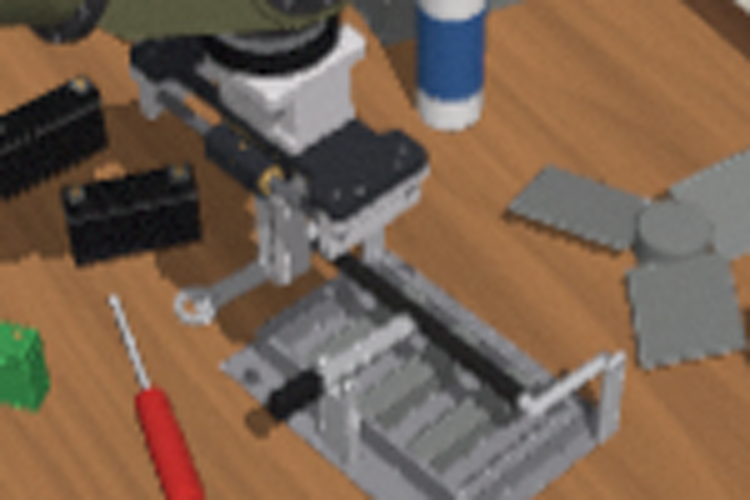

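```bash
python3 - <<'E'
from h import *
print(manip.grasp_offset)
c=cam('side'); W=cloud(c); F=c['frame']
p=manip.read_state()['eef_pos']
# finger front: list points by pixel with colour, tray-frame local coords rel. to TCP
m=(abs(W[...,0]-p[0])<30)&(abs(W[...,1]-p[1])<30)&(W[...,2]>190)&(W[...,2]<262)
q=W[m]-p; ca,sa=np.cos(A),np.sin(A)
lx=q[:,0]*ca+q[:,1]*sa; ly=-q[:,0]*sa+q[:,1]*ca
print('lx',np.percentile(lx,[2,10,25,50,75,90,98]).round(1),'ly',np.percentile(ly,[2,10,25,50,75,90,98]).round(1), 'z',np.percentile(q[:,2],[0,1,2,5]).round(1))
ys=np.nonzero(m); 
cols=np.unique(ys[1]); print([(int(u),int(ys[0][ys[1]==u].max()),W[ys[0][ys[1]==u].max(),u].round().tolist()) for u in cols])
E
```

```text
18.8
lx [-12.6 -11.9 -11.   -9.9  -2.2   2.6   6.6] ly [-16.8 -15.7 -14.6 -12.3  -1.2   3.9   8.1] z [28.2 32.4 35.6 38.1]
[(231, 164, [406.0, 21.0, 247.0]), (232, 173, [407.0, 20.0, 210.0]), (233, 174, [408.0, 15.0, 209.0]), (234, 176, [410.0, 14.0, 201.0]), (235, 177, [409.0, 6.0, 204.0]), (236, 176, [411.0, 3.0, 210.0]), (237, 176, [412.0, -1.0, 212.0]), (238, 175, [415.0, -2.0, 215.0]), (239, 175, [419.0, -1.0, 213.0]), (240, 174, [423.0, 0.0, 214.0]), (241, 173, [428.0, 3.0, 213.0])]
```

move_arm(
  moves=[
    [0,0,0,0],
    [0,0,0,0],
    [0,0,0,0],
    [0,0,0,0],
    [0,0,0.05,0],
    [0,0,0.08,0],
    [0,0,0.11,0],
    [0,0,0.13,0],
    [0,0,0.136,0],
    [0,0,0.136,0],
  ],
  jaw=0.05,
)

```text
clock: 4.55
eef_pos: [419.8, 14.7, 37.7]
eef_rot: [3.141, -0.001, -2.953]
wrist_force: [0.4, 0.7, 1.0]
finger_gap: 50.1
finger_force: 0.0
```

move_arm(
  moves=[
    [0,0,0,0],
    [0,0,0,0],
    [0,0,0,0],
    [0,0,0,0],
    [0,0,0,0],
    [0,0,0,0],
    [0,0,0,0],
    [0,0,0,0],
  ],
  jaw=0,
  squeeze=8,
)

```text
clock: 5.35
eef_pos: [420.4, 13.6, 38.1]
eef_rot: [-3.139, 0.001, -2.953]
wrist_force: [-0.4, -10.8, 0.8]
finger_gap: 14.4
finger_force: 8.0
```

```bash
python3 - <<'E'
from h import *
c=cam('side'); W=cloud(c); F=c['frame']
s=manip.read_state(); print(s['eef_pos'],s['finger_gap'],s['finger_force'],s['wrist_force'])
cv2.imwrite('pics/s3.png',cv2.resize(F[140:240,180:330],(750,500),interpolation=cv2.INTER_CUBIC))
E
```

```text
[420.33531453  13.62313957  38.11287671] 13.997989802847158 7.998879142105579 [  0.62050946 -11.24884426   0.87120003]
```

View pics/s3.png

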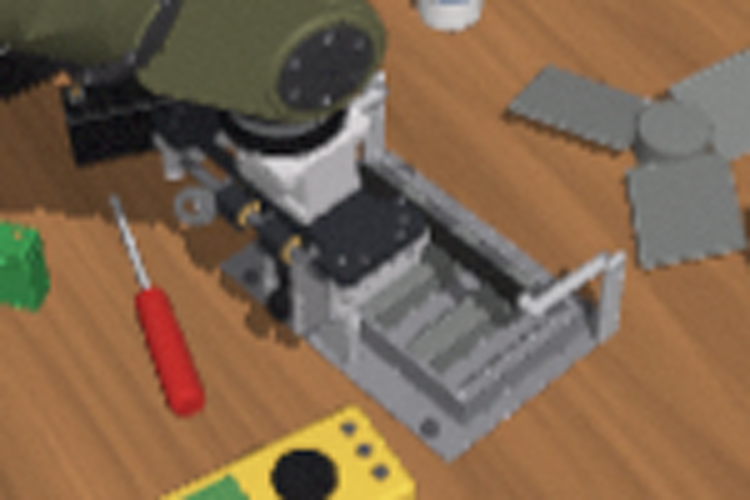

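move_arm(
  moves=[
    [0,-0.002,0,0],
    [-0.001,-0.003,-0.01,0],
    [-0.003,-0.003,-0.021,0],
    [-0.006,-0.003,-0.034,0],
    [-0.01,-0.003,-0.046,0],
    [-0.015,-0.003,-0.058,0],
    [-0.021,-0.003,-0.07,0],
    [-0.028,-0.003,-0.0815,0],
    [-0.035,-0.003,-0.0925,0],
    [-0.0435,-0.003,-0.1025,0],
    [-0.053,-0.003,-0.112,0],
    [-0.0625,-0.003,-0.121,0],
  ],
)

```text
clock: 6.6
eef_pos: [481.3, 25.3, 158.7]
eef_rot: [3.138, -0.002, -2.953]
wrist_force: [-1.3, 12.5, -4.3]
finger_gap: 14.0
finger_force: 8.0
```

move_arm(
  moves=[
    [-0.0105,0.0015,-0.008,0],
    [-0.022,0.0015,-0.0155,0],
    [-0.0335,0.0015,-0.022,0],
    [-0.0455,0.0015,-0.0275,0],
    [-0.0575,0.0015,-0.032,0],
    [-0.07,0.0015,-0.0355,0],
    [-0.083,0.0015,-0.038,0],
    [-0.096,0.0015,-0.04,0],
    [-0.1095,0.0015,-0.041,0],
    [-0.1225,0.0015,-0.041,0],
    [-0.1355,0.0015,-0.0395,0],
    [-0.1485,0.0015,-0.0375,0],
  ],
)

```text
clock: 7.8
eef_pos: [627.8, 53.6, 196.6]
eef_rot: [3.14, -0.0, -2.953]
wrist_force: [-3.3, 4.1, 2.1]
finger_gap: 14.1
finger_force: 8.0
```

```bash
python3 - <<'E'
from h import *
c=cam('side'); F=c['frame']
cv2.imwrite('pics/s4.png',cv2.resize(F[100:240,180:330],(643,600),interpolation=cv2.INTER_CUBIC))
go()
E
```

```text
at [629.   53.8 196. ] [ 3.141  0.    -2.953] gap 13.9 t 7.8 j [ 0.03  0.47  1.24  0.    1.44 -1.73]
```

View pics/s4.png

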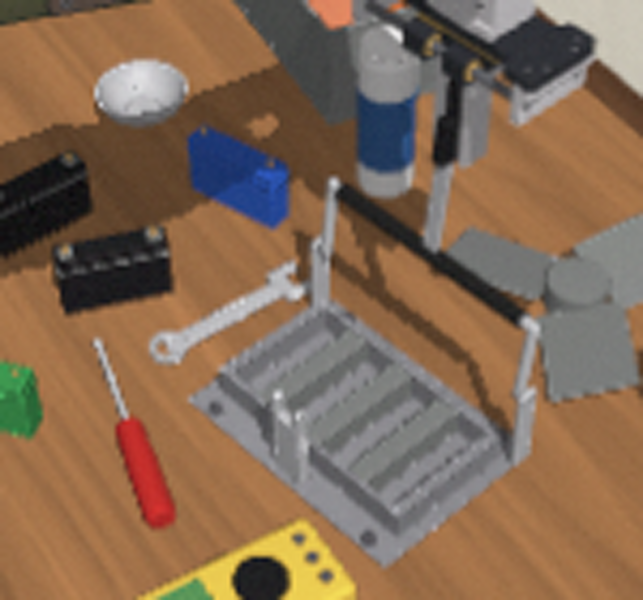

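move_arm(
  moves=[
    [-0.008,0,0.002,0],
    [-0.017,0,0.005,0],
    [-0.017,0,0.005,0],
    [-0.017,0,0.005,0],
  ],
)

```text
clock: 8.25
eef_pos: [644.7, 56.9, 191.8]
eef_rot: [3.141, 0.002, -2.953]
wrist_force: [2.1, 5.2, 2.8]
finger_gap: 13.9
finger_force: 8.0
```

move_arm(
  moves=[
    [0,0,0,0],
    [0,0,0,0],
    [0,0,0,0],
    [0,0,0,0],
    [0,0,-0.02,0],
    [0,0,-0.05,0],
    [0,0,-0.08,0],
    [0,0,-0.08,0],
  ],
  jaw=0.05,
)

```text
clock: 9.05
eef_pos: [645.2, 55.9, 275.9]
eef_rot: [-3.14, 0.007, -2.954]
wrist_force: [0.2, 0.1, 0.4]
finger_gap: 50.3
finger_force: 0.0
```

```bash
python3 - <<'E'
from h import *
c=cam('side'); W=cloud(c); F=c['frame']
m=(F.max(-1)<60)&(abs(W[...,0]-640)<60)&(abs(W[...,1]-50)<40)&(W[...,2]>190)&(W[...,2]<275)
q=W[m]; print('grip',len(q),np.median(q,0).round(),q.min(0).round(),q.max(0).round())
c=cam('top'); W=cloud(c); F=c['frame']; z=W[...,2]
for n,(u,v) in dict(bA=(149,217),bB=(184,212)).items():
    m=blob(W,(z>52)&(z<85)&np.isfinite(z),u,v); print(n,rect(W[m][:,:2]),m.sum(),W[m].mean(0).round(1))
trayfit(W,F)
go([431,270.5,200,-.2727+np.pi],[431,270.5,60,-.2727+np.pi])
E
```

```text
grip 62 [625.  46. 254.] [616.  41. 230.] [640.  57. 269.]
bA (array([410.9, 379.1]), array([94.4, 26.9]), np.float64(0.0761)) 263 [410.2 378.3  61.2]
bB (array([431.5, 270.6]), array([96.2, 27.9]), np.float64(-0.2704)) 259 [430.1 270.1  62. ]Traceback (most recent call last):
  File "<stdin>", line 8, in <module>
  File "h.py", line 48, in trayfit
    e=np.array(e); md=np.median(e[:,1]); e=e[abs(e[:,1]-md)<4]
                                ~^^^^^
IndexError: too many indices for array: array is 1-dimensional, but 2 were indexed
```

```bash
python3 - <<'E'
from h import *
go([515,350,150,A+np.pi],[515,350,10,A+np.pi])
E
```

```text
at [644.3  55.9 271.3] [-3.141  0.    -2.953] gap 49.7 t 9.2 j [ 0.03  0.48  1.05 -0.    1.61 -1.73]
[0.072, 0.3131, 0.1212] 0.0
[0.0721, 0.3131, 0.2612] 0.0
```

move_arm(
  moves=[
    [0.072,0.313,0,0],
    [0.072,0.313,0,0],
    [0.072,0.313,0,0],
    [0.072,0.313,0,0],
    [0.072,0.313,0,0],
    [0.072,0.313,0,0],
    [0.072,0.313,0,0],
    [0.072,0.313,0,0],
    [0.072,0.313,0.04,0],
    [0.072,0.313,0.09,0],
    [0.072,0.313,0.14,0],
    [0.072,0.313,0.18,0],
  ],
  jaw=0,
)

```text
clock: 10.35
eef_pos: [514.2, 347.9, 87.5]
eef_rot: [-3.14, -0.003, -2.955]
wrist_force: [1.2, 0.1, -0.1]
finger_gap: 0.8
finger_force: 0.0
```

move_arm(
  moves=[
    [0,0,0.04,0],
    [0,0,0.07,0],
    [0,0,0.09,0],
    [0,0,0.1,0],
    [0,0,0.1,0],
  ],
)

```text
clock: 10.85
eef_pos: [514.5, 348.7, -10.2]
eef_rot: [-3.141, -0.003, -2.954]
wrist_force: [0.3, 0.2, 0.5]
finger_gap: 0.5
finger_force: 0.0
```

```bash
python3 - <<'E'
from h import *
go([515,350,-15])
c=cam('side'); W=cloud(c)
p=manip.read_state()['eef_pos']
m=(abs(W[...,0]-p[0]+5)<22)&(abs(W[...,1]-p[1]+5)<25)&(W[...,2]>10)&(W[...,2]<100)
q=W[m]-p; ca,sa=np.cos(A),np.sin(A)
lx=q[:,0]*ca+q[:,1]*sa; ly=-q[:,0]*sa+q[:,1]*ca
print('lx',np.percentile(lx,[2,10,25,50,75,90,98]).round(1),'ly',np.percentile(ly,[2,10,25,50,75,90,98]).round(1), 'z',np.percentile(q[:,2],[0,1,2,5]).round(1))
E
```

```text
at [514.5 348.7 -10.2] [-3.141e+00 -3.000e-03 -2.954e+00] gap 0.5 t 10.8 j [ 0.54  0.66  1.46 -0.    1.03 -1.22]
[-0.0008, 0.0012, 0.0048] 0
lx [-13.9 -12.8 -11.6 -10.3  -4.2   1.9   8.2] ly [-19.1 -17.  -15.3 -11.7  -1.1   4.6   8.6] z [32.1 33.3 33.9 35.6]
```

move_arm(
  moves=[
    [0,0,0.005,0],
    [0,0,0.01,0],
    [0,0,0.013,0],
    [0,0,0.015,0],
    [0,0,0.016,0],
    [0,0,0.017,0],
    [0,0,0.017,0],
  ],
)

```text
clock: 11.6
eef_pos: [514.9, 350.0, -25.6]
eef_rot: [-3.142, 0.0, -2.953]
wrist_force: [-0.1, 0.1, 0.3]
finger_gap: 0.5
finger_force: 0.0
```

move_arm(
  moves=[
    [0,0,0.001,0],
    [0,0,0.002,0],
    [0,0,0.002,0],
  ],
)

```text
clock: 11.9
eef_pos: [514.9, 349.9, -27.8]
eef_rot: [-3.142, -0.0, -2.953]
wrist_force: [-0.1, -0.2, 0.7]
finger_gap: 0.7
finger_force: 0.0
```

move_arm(
  moves=[
    [0,0,0.001,0],
    [0,0,0.002,0],
    [0,0,0.002,0],
  ],
)

```text
clock: 12.2
eef_pos: [514.8, 349.9, -29.9]
eef_rot: [-3.141, -0.0, -2.953]
wrist_force: [-0.0, 0.2, 0.5]
finger_gap: 0.7
finger_force: 0.0
```

move_arm(
  moves=[
    [0,0,0.001,0],
    [0,0,0.002,0],
    [0,0,0.002,0],
  ],
)

```text
clock: 12.5
eef_pos: [515.0, 350.0, -31.2]
eef_rot: [3.142, 0.0, -2.953]
wrist_force: [-2.6, -0.4, 4.9]
finger_gap: 0.6
finger_force: 2.3
```

move_arm(
  moves=[
    [0,0,0.001,0],
    [0,0,0.001,0],
  ],
)

```text
clock: 12.7
eef_pos: [515.1, 350.0, -31.4]
eef_rot: [3.142, 0.0, -2.953]
wrist_force: [-5.6, -4.5, 13.4]
finger_gap: 0.5
finger_force: 7.3
```

move_arm(
  moves=[
    [0,0,0.001,0],
    [0,0,0.001,0],
  ],
)

```text
clock: 12.9
eef_pos: [515.1, 350.1, -31.5]
eef_rot: [3.142, 0.001, -2.953]
wrist_force: [-10.9, -7.4, 24.4]
finger_gap: 0.5
finger_force: 12.2
```

```bash
cat >> h.py <<'E'
OX,OY,OZ=-1.7,-2.2,31.
def tg(x,y,tip,yaw): # yaw in (-pi/2,pi/2); tool uses yaw+pi
    c,s=np.cos(yaw),np.sin(yaw)
    return [x-(c*OX-s*OY),y-(s*OX+c*OY),tip-OZ,yaw+np.pi]
E
python3 - <<'E'
from h import *
go(tg(431.2,270.4,120,-.2715),tg(431.2,270.4,38,-.2715))
E
```

```text
at [515.1 350.1 -31.5] [ 3.142e+00  1.000e-03 -2.953e+00] gap 0.5 t 12.9 j [ 0.54  0.69  1.46 -0.    0.99 -1.22]
[0.0948, -0.0613, -0.1205] 0.46
[0.0948, -0.0613, -0.0385] 0.46
```

move_arm(
  moves=[
    [0,0,-0.05,0],
    [0,0,-0.1,0],
    [0,0,-0.122,0],
    [0.03,-0.02,-0.122,0.15],
    [0.06,-0.04,-0.122,0.3],
    [0.095,-0.061,-0.122,0.46],
    [0.095,-0.061,-0.122,0.46],
    [0.095,-0.061,-0.122,0.46],
    [0.095,-0.061,-0.122,0.46],
    [0.095,-0.061,-0.122,0.46],
  ],
  jaw=0.06,
)

```text
clock: 13.9
eef_pos: [433.7, 272.8, 88.3]
eef_rot: [3.141, 0.0, 2.871]
wrist_force: [0.2, -0.4, 0.1]
finger_gap: 59.8
finger_force: 0.0
```

```bash
python3 - <<'E'
from h import *
go(tg(431.2,270.4,38,-.2715))
E
```

```text
at [433.7 272.8  88.3] [3.141 0.    2.871] gap 59.8 t 13.9 j [ 0.49  0.31  1.72  0.    1.11 -0.81]
[0.0, -0.0008, 0.0813] 0.001
```

move_arm(
  moves=[
    [0,-0.001,0.03,0],
    [0,-0.001,0.055,0],
    [0,-0.001,0.075,0],
    [0,-0.001,0.081,0],
    [0,-0.001,0.081,0],
    [0,-0.001,0.081,0],
  ],
)

```text
clock: 14.5
eef_pos: [433.4, 271.7, 8.2]
eef_rot: [3.141, 0.001, 2.87]
wrist_force: [0.1, 0.2, -0.6]
finger_gap: 59.8
finger_force: 0.0
```

move_arm(
  moves=[
    [0,0,0,0],
    [0,0,0,0],
    [0,0,0,0],
    [0,0,0,0],
    [0,0,0,0],
    [0,0,0,0],
    [0,0,0,0],
  ],
  jaw=0.01,
  squeeze=25,
)

```text
clock: 15.2
eef_pos: [432.8, 271.3, 7.5]
eef_rot: [3.141, 0.0, 2.87]
wrist_force: [-0.8, -0.6, 2.5]
finger_gap: 24.7
finger_force: 25.0
```

move_arm(
  moves=[
    [0,0,-0.02,0],
    [0,0,-0.05,0],
    [0,0,-0.08,0],
    [0,0,-0.11,0],
    [0,0,-0.11,0],
    [0,0,-0.11,0],
  ],
)

```text
clock: 15.8
eef_pos: [432.5, 271.1, 116.6]
eef_rot: [-3.141, -0.0, 2.87]
wrist_force: [0.0, -0.6, -3.6]
finger_gap: 24.7
finger_force: 25.0
```

```bash
python3 - <<'E'
from h import *
p=T(0,78); print(p)
go(tg(*p,148,A),tg(*p,42,A))
E
```

```text
[511.02222821 109.22563911]
at [432.5 271.1 116.6] [-3.141 -0.     2.87 ] gap 24.7 t 15.8 j [ 0.49  0.27  1.7  -0.    1.17 -0.81]
[-0.1197, -0.1321, -0.0004] -0.46
[-0.1197, -0.1321, 0.1056] -0.46
```

move_arm(
  moves=[
    [-0.02,-0.025,0,-0.1],
    [-0.05,-0.055,0,-0.2],
    [-0.08,-0.09,0,-0.3],
    [-0.11,-0.12,0,-0.4],
    [-0.12,-0.132,0,-0.46],
    [-0.12,-0.132,0,-0.46],
    [-0.12,-0.132,0,-0.46],
    [-0.12,-0.132,0,-0.46],
    [-0.12,-0.132,0.04,-0.46],
    [-0.12,-0.132,0.055,-0.46],
    [-0.12,-0.132,0.055,-0.46],
    [-0.12,-0.132,0.055,-0.46],
  ],
)

```text
clock: 17.0
eef_pos: [512.9, 112.6, 62.9]
eef_rot: [3.142, 0.0, -2.953]
wrist_force: [-0.1, 0.0, -3.8]
finger_gap: 24.3
finger_force: 25.0
```

```bash
python3 - <<'E'
from h import *
p=T(0,78)
go(tg(*p,42,A))
c=cam('side'); F=c['frame']; W=cloud(c)
q=W[(F.max(-1)<70)&(abs(W[...,0]-511)<60)&(abs(W[...,1]-109)<22)&(W[...,2]>52)&(W[...,2]<108)]-np.array([*C,0])
ca,sa=np.cos(A),np.sin(A); lx=q[:,0]*ca+q[:,1]*sa; ly=-q[:,0]*sa+q[:,1]*ca
print(len(q),np.percentile(lx,[1,3,50,97,99]).round(1),np.percentile(ly,[1,5,25,50,75]).round(1),np.percentile(q[:,2],[1,50,99]).round())
cv2.imwrite('pics/s5.png',cv2.resize(F[130:250,200:350],(750,600),interpolation=cv2.INTER_CUBIC))
E
```

```text
at [512.9 112.6  62.9] [ 3.142  0.    -2.953] gap 24.3 t 17.0 j [ 0.15  0.37  1.71  0.    1.07 -1.61]
[0.0008, -0.0008, 0.0519] 0.001
211 [-51.8 -51.2 -22.   37.7  43.3] [62.6 63.4 65.1 66.2 67.8] [ 56.  78. 107.]
```

View pics/s5.png

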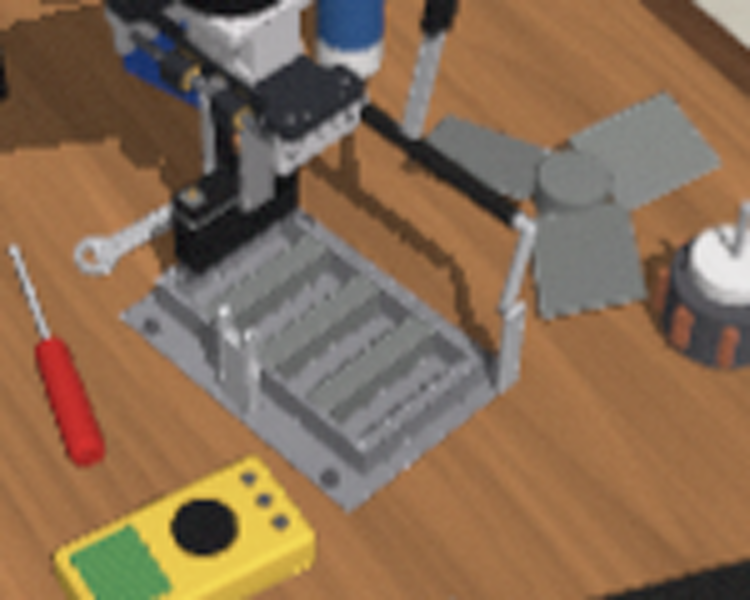

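move_arm(
  moves=[
    [-0.001,-0.0005,0.008,0],
    [-0.001,-0.0005,0.016,0],
    [-0.001,-0.0005,0.023,0],
    [-0.001,-0.0005,0.028,0],
    [-0.001,-0.0005,0.032,0],
    [-0.001,-0.0005,0.032,0],
  ],
)

```text
clock: 17.65
eef_pos: [513.7, 111.5, 29.8]
eef_rot: [3.142, -0.001, -2.953]
wrist_force: [-0.6, -0.0, -2.8]
finger_gap: 25.1
finger_force: 25.0
```

move_arm(
  moves=[
    [0,0,0.005,0],
    [0,0,0.009,0],
    [0,0,0.013,0],
    [0,0,0.016,0],
    [0,0,0.016,0],
  ],
)

```text
clock: 18.15
eef_pos: [513.7, 111.6, 13.9]
eef_rot: [3.142, -0.001, -2.953]
wrist_force: [-0.0, 0.9, -3.3]
finger_gap: 25.3
finger_force: 25.0
```

move_arm(
  moves=[
    [0,0,0.001,0],
    [0,0,0.002,0],
    [0,0,0.003,0],
    [0,0,0.003,0],
  ],
)

```text
clock: 18.55
eef_pos: [514.1, 111.6, 11.5]
eef_rot: [-3.142, 0.0, -2.953]
wrist_force: [-0.5, -1.0, -1.4]
finger_gap: 24.6
finger_force: 25.0
```

Seated (support taking over). Release with a small opening and go up.

move_arm(
  moves=[
    [0,0,0.0005,0],
    [0,0,0.0005,0],
    [0,0,0.0005,0],
    [0,0,0.0005,0],
    [0,0,-0.03,0],
    [0,0,-0.07,0],
    [0,0,-0.11,0],
    [0,0,-0.11,0],
  ],
  jaw=0.036,
)

```text
clock: 19.35
eef_pos: [516.4, 112.0, 126.6]
eef_rot: [-3.141, 0.008, -2.953]
wrist_force: [1.4, 0.2, -0.4]
finger_gap: 35.9
finger_force: 0.0
```

```bash
python3 - <<'E'
from h import *
c=cam('top'); W=cloud(c); F=c['frame']; z=W[...,2]
m=blob(W,(z>52)&(z<85)&np.isfinite(z),149,217); print(rect(W[m][:,:2]),m.sum())
go(tg(411,378.8,120,.09),tg(411,378.8,38,.09))
E
```

```text
(array([410.7, 379. ]), array([94.3, 27.4]), np.float64(0.0888)) 266
at [515.1 111.8 123.6] [-3.141  0.005 -2.953] gap 36.0 t 19.4 j [ 0.14  0.29  1.65 -0.    1.19 -1.61]
[0.0506, 0.2838, 0.0343] 0.098
[0.051, 0.2838, 0.1163] 0.098
```

move_arm(
  moves=[
    [0.051,0.284,0,0.098],
    [0.051,0.284,0,0.098],
    [0.051,0.284,0,0.098],
    [0.051,0.284,0,0.098],
    [0.051,0.284,0,0.098],
    [0.051,0.284,0,0.098],
    [0.051,0.284,0,0.098],
    [0.051,0.284,0,0.098],
    [0.051,0.284,0.03,0.098],
    [0.051,0.284,0.034,0.098],
    [0.051,0.284,0.034,0.098],
  ],
  jaw=0.06,
)

```text
clock: 20.5
eef_pos: [410.8, 379.8, 86.6]
eef_rot: [-3.14, -0.002, -3.053]
wrist_force: [0.7, 0.2, -0.2]
finger_gap: 60.1
finger_force: 0.0
```

```bash
python3 - <<'E'
from h import *
go(tg(410.8,378.9,38,.09))
E
```

```text
at [410.8 379.8  86.6] [-3.140e+00 -2.000e-03 -3.053e+00] gap 60.1 t 20.5 j [ 0.68  0.41  1.59 -0.    1.15 -0.98]
[-0.0018, 0.0014, 0.0796] -0.001
```

move_arm(
  moves=[
    [-0.0015,0.001,0.03,0],
    [-0.0015,0.001,0.055,0],
    [-0.0015,0.001,0.075,0],
    [-0.0015,0.001,0.08,0],
    [-0.0015,0.001,0.08,0],
    [-0.0015,0.001,0.08,0],
  ],
)

```text
clock: 21.1
eef_pos: [412.9, 382.5, 8.8]
eef_rot: [3.141, 0.002, -3.052]
wrist_force: [-0.7, -0.3, 0.3]
finger_gap: 59.8
finger_force: 0.0
```

move_arm(
  moves=[
    [0,0,0,0],
    [0,0,0,0],
    [0,0,0,0],
    [0,0,0,0],
    [0,0,0,0],
    [0,0,0,0],
    [0,0,0,0],
  ],
  jaw=0.01,
  squeeze=25,
)

```text
clock: 21.8
eef_pos: [412.2, 382.2, 7.4]
eef_rot: [3.141, 0.0, -3.051]
wrist_force: [-1.7, -0.9, 2.0]
finger_gap: 24.8
finger_force: 24.9
```

move_arm(
  moves=[
    [0,0,-0.02,0],
    [0,0,-0.05,0],
    [0,0,-0.08,0],
    [0,0,-0.11,0],
    [0,0,-0.11,0],
    [0,0,-0.11,0],
  ],
)

```text
clock: 22.4
eef_pos: [411.9, 382.0, 116.6]
eef_rot: [-3.141, -0.0, -3.051]
wrist_force: [-0.2, -0.9, -2.7]
finger_gap: 24.9
finger_force: 24.9
```

```bash
python3 - <<'E'
from h import *
c=cam('top'); W=cloud(c); F=c['frame']; z=W[...,2]
for zz in((50,62.5),(62.5,78)):
  m=(z>zz[0])&(z<zz[1])&(abs(W[...,0]-511)<65)&(abs(W[...,1]-109)<30); 
  print('seated?',rect(W[m][:,:2]),m.sum(),T(0,78),np.median(z[m]))
p=T(0,26); print(p)
go(tg(*p,148,A),tg(*p,42,A))
E
```

```text
seated? (array([511.5, 109.5]), array([94.5, 26.2]), np.float64(0.1908)) 51 [511.02222821 109.22563911] 60.162524234893226
seated? (array([512.5, 109.9]), array([95. , 24.5]), np.float64(0.1873)) 204 [511.02222821 109.22563911] 66.71869298321724
[520.74074274  58.1418797 ]
at [411.6 381.7 115.8] [-3.140e+00 -2.000e-03 -3.051e+00] gap 24.8 t 22.4 j [ 0.68  0.38  1.55 -0.    1.21 -0.98]
[-0.081, -0.3297, -0.001] -0.098
[-0.0812, -0.3296, 0.105] -0.098
```

```bash
python3 - <<'E'
from h import *
p=T(0,-26); print(p)
go([p[0]+1.8,p[1]+1.8,116.6,A+np.pi])
E
```

```text
[530.45925726   7.0581203 ]
at [411.6 381.7 115.8] [-3.140e+00 -2.000e-03 -3.051e+00] gap 24.8 t 22.4 j [ 0.68  0.38  1.55 -0.    1.21 -0.98]
[-0.0866, -0.3822, -0.0005] -0.098
```

move_arm(
  moves=[
    [-0.008,-0.03,0,-0.01],
    [-0.016,-0.07,0,-0.02],
    [-0.026,-0.11,0,-0.03],
    [-0.036,-0.15,0,-0.04],
    [-0.045,-0.19,0,-0.05],
    [-0.055,-0.23,0,-0.06],
    [-0.064,-0.27,0,-0.07],
    [-0.073,-0.31,0,-0.08],
    [-0.08,-0.35,0,-0.09],
    [-0.0866,-0.382,0,-0.098],
    [-0.0866,-0.382,0,-0.098],
    [-0.0866,-0.382,0,-0.098],
  ],
)

```text
clock: 23.65
eef_pos: [532.0, 9.2, 115.7]
eef_rot: [3.141, -0.003, -2.955]
wrist_force: [0.2, 0.0, -3.0]
finger_gap: 24.8
finger_force: 24.9
```

```bash
python3 - <<'E'
from h import *
p=T(0,-26)
go([p[0]+1.8,p[1]+1.8,60,A+np.pi])
c=cam('side'); F=c['frame']; W=cloud(c)
q=W[(F.max(-1)<70)&(abs(W[...,0]-530)<60)&(abs(W[...,1]-7)<25)&(W[...,2]>105)&(W[...,2]<165)]-np.array([*C,0])
ca,sa=np.cos(A),np.sin(A); lx=q[:,0]*ca+q[:,1]*sa; ly=-q[:,0]*sa+q[:,1]*ca
print(len(q),np.percentile(lx,[1,3,50,97,99]).round(1),np.percentile(ly,[1,5,25,50,75]).round(1),np.percentile(q[:,2],[1,50,99]).round())
E
```

```text
at [532.    9.2 115.7] [ 3.141e+00 -3.000e-03 -2.955e+00] gap 24.8 t 23.6 j [-0.05  0.32  1.64  0.    1.19 -1.81]
[-0.0003, -0.0005, 0.0557] -0.001
230 [-50.  -49.2 -25.1  38.5  41.2] [-42.1 -40.9 -39.5 -38.7 -36.6] [109. 133. 165.]
```

move_arm(
  moves=[
    [0,0,0.02,0],
    [0,0,0.04,0],
    [0,0,0.055,0],
    [0,0,0.065,0],
    [0,0,0.073,0],
    [0,0,0.08,0],
    [0,0,0.086,0],
    [0,0,0.092,0],
    [0,0,0.096,0],
    [0,0,0.1,0],
    [0,0,0.1,0],
  ],
)

```text
clock: 24.8
eef_pos: [532.6, 9.5, 16.9]
eef_rot: [3.141, -0.001, -2.953]
wrist_force: [0.2, -0.6, -2.5]
finger_gap: 24.9
finger_force: 24.9
```

move_arm(
  moves=[
    [0,0,0.002,0],
    [0,0,0.004,0],
    [0,0,0.005,0],
    [0,0,0.0055,0],
    [0,0,0.0055,0],
  ],
)

```text
clock: 25.3
eef_pos: [532.8, 9.5, 11.8]
eef_rot: [3.142, 0.0, -2.953]
wrist_force: [0.3, -0.1, -2.9]
finger_gap: 24.7
finger_force: 24.9
```

move_arm(
  moves=[
    [0,0,0.001,0],
    [0,0,0.001,0],
  ],
)

```text
clock: 25.5
eef_pos: [533.0, 9.6, 11.4]
eef_rot: [-3.142, 0.001, -2.953]
wrist_force: [-1.5, 0.5, 4.2]
finger_gap: 24.9
finger_force: 25.0
```

move_arm(
  moves=[
    [0,0,0,0],
    [0,0,0,0],
    [0,0,0,0],
    [0,0,0,0],
    [0,0,-0.03,0],
    [0,0,-0.07,0],
    [0,0,-0.12,0],
    [0,0,-0.17,0],
    [0,0,-0.2,0],
    [0,0,-0.2,0],
    [0,0,-0.2,0],
  ],
  jaw=0.036,
)

```text
clock: 26.6
eef_pos: [532.7, 9.5, 210.6]
eef_rot: [-3.142, 0.0, -2.953]
wrist_force: [0.1, -0.2, -0.8]
finger_gap: 36.2
finger_force: 0.0
```

```bash
python3 - <<'E'
from h import *
go([*gripp(1.8)[:2],270,A+np.pi])
c=cam('side'); W=cloud(c); F=c['frame']
m=(F.max(-1)<60)&(abs(W[...,0]-640)<60)&(abs(W[...,1]-50)<40)&(W[...,2]>190)&(W[...,2]<275)
q=W[m]; ca,sa=np.cos(A),np.sin(A); q=q-np.array([*C,0]); lx=q[:,0]*ca+q[:,1]*sa
for z in range(200,275,10):
    k=(q[:,2]>=z)&(q[:,2]<z+10)
    if k.sum(): print(z,k.sum(),lx[k].min().round(),lx[k].max().round())
E
```

```text
at [532.7   9.5 210.6] [-3.142  0.    -2.953] gap 36.2 t 26.6 j [-0.05  0.23  1.52 -0.    1.39 -1.81]
[-0.1053, 0.024, -0.0593] 0.0
```

```bash
cat >> h.py <<'E'
def covers(W,F):
    z=W[...,2]; m=(F.min(-1)>165)&(z<40)&(W[...,1]<-120)&(W[...,1]>-480)&(W[...,0]>300)&(W[...,0]<700)
    n,l,st,_=cv2.connectedComponentsWithStats(cv2.morphologyEx(m.astype(np.uint8),cv2.MORPH_CLOSE,np.ones((5,5))))
    for i in range(1,n):
        if st[i,4]>200: q=W[(l==i)&np.isfinite(z)]; print('cover',rect(q[:,:2]),len(q),'z',np.median(q[:,2]).round(1))
E
python3 - <<'E'
from h import *
c=cam('top'); W=cloud(c); covers(W,c['frame'])
go(tg(440.8,-231.6,120,.198))
E
```

```text
cover (array([ 442.6, -231.8]), array([104.2,  66.1]), np.float64(0.2071)) 622 z 9.8
cover (array([ 393.8, -329.7]), array([103.9,  65.4]), np.float64(-0.172)) 613 z 9.7
at [532.3   9.5 209.3] [ 3.141e+00 -2.000e-03 -2.953e+00] gap 36.1 t 26.7 j [-0.05  0.24  1.52 -0.    1.39 -1.81]
[0.133, -0.2176, 0.1205] -0.01
```

move_arm(
  moves=[
    [0.133,-0.2176,0,-0.012],
    [0.133,-0.2176,0,-0.012],
    [0.133,-0.2176,0,-0.012],
    [0.133,-0.2176,0,-0.012],
    [0.133,-0.2176,0,-0.012],
    [0.133,-0.2176,0,-0.012],
    [0.133,-0.2176,0,-0.012],
    [0.133,-0.2176,0.04,-0.012],
    [0.133,-0.2176,0.09,-0.012],
    [0.133,-0.2176,0.12,-0.012],
    [0.133,-0.2176,0.12,-0.012],
    [0.133,-0.2176,0.12,-0.012],
  ],
  jaw=0.078,
)

```text
clock: 27.9
eef_pos: [443.5, -228.3, 91.5]
eef_rot: [3.141, -0.0, -2.94]
wrist_force: [-1.2, 0.4, 0.8]
finger_gap: 77.9
finger_force: 0.0
```

```bash
python3 - <<'E'
from h import *
c=cam('top'); W=cloud(c); F=c['frame'];z=W[...,2]
covers(W,F)
ca,sa=np.cos(A),np.sin(A)
for yl in(78,-26):
  p=T(0,yl); d=W-np.array([*p,0]); lx=d[...,0]*ca+d[...,1]*sa; ly=-d[...,0]*sa+d[...,1]*ca
  m=(z>52)&(z<85)&(abs(lx)<60)&(abs(ly)<20); print('bat',yl,rect(W[m][:,:2]),p.round(1),m.sum(),np.median(z[m]))
s=z[(abs(W[...,0]-654)<0)] 
go(tg(441.8,-231.6,3,.2))
E
```

```text
bat 78 (array([512.2, 109.8]), array([97. , 26.3]), np.float64(0.1853)) [511.  109.2] 255 66.13803161023202
bat -26 (array([533.2,   8.9]), array([96.9, 26. ]), np.float64(0.1962)) [530.5   7.1] 253 66.20324250659792
at [ 443.9 -228.8   92.4] [-3.14e+00  1.00e-03 -2.94e+00] gap 77.8 t 27.9 j [-0.55  0.27  1.76  0.    1.11 -2.32]
[0.0011, 0.0, 0.1204] 0.001
```

move_arm(
  moves=[
    [0.001,0,0.04,0],
    [0.001,0,0.08,0],
    [0.001,0,0.105,0],
    [0.001,0,0.115,0],
    [0.001,0,0.12,0],
    [0.001,0,0.12,0],
    [0.001,0,0.12,0],
  ],
)

```text
clock: 28.65
eef_pos: [442.8, -229.8, -27.7]
eef_rot: [-3.14, 0.002, -2.941]
wrist_force: [0.1, 0.8, -0.1]
finger_gap: 77.7
finger_force: 0.0
```

move_arm(
  moves=[
    [0,0,0,0],
    [0,0,0,0],
    [0,0,0,0],
    [0,0,0,0],
    [0,0,0,0],
  ],
  jaw=0.045,
  squeeze=12,
)

```text
clock: 29.15
eef_pos: [442.1, -229.4, -28.7]
eef_rot: [-3.141, 0.0, -2.941]
wrist_force: [-1.4, 1.6, 6.4]
finger_gap: 59.7
finger_force: 12.0
```

```bash
python3 - <<'E'
from h import *
go(tg(586.5,-325.3,60,-.28),tg(586.5,-325.3,3+3,-.28))
E
```

```text
at [ 442.1 -229.4  -28.7] [-3.141  0.    -2.941] gap 59.7 t 29.1 j [-0.55  0.46  1.83  0.    0.84 -2.32]
[-0.125, -0.1215, -0.0576] 0.48
[-0.125, -0.1215, -0.0036] 0.48
```

move_arm(
  moves=[
    [0,0,-0.03,0],
    [0,0,-0.07,0],
    [-0.02,-0.02,-0.08,0.1],
    [-0.05,-0.05,-0.08,0.2],
    [-0.08,-0.08,-0.08,0.3],
    [-0.11,-0.105,-0.08,0.4],
    [-0.125,-0.1215,-0.08,0.48],
    [-0.125,-0.1215,-0.08,0.48],
    [-0.125,-0.1215,-0.08,0.48],
    [-0.125,-0.1215,-0.04,0.48],
    [-0.125,-0.1215,-0.025,0.48],
    [-0.125,-0.1215,-0.025,0.48],
  ],
)

```text
clock: 30.35
eef_pos: [586.8, -322.3, -6.4]
eef_rot: [3.14, -0.005, 2.863]
wrist_force: [0.8, -0.3, -1.0]
finger_gap: 59.5
finger_force: 12.0
```

```bash
python3 - <<'E'
from h import *
go(tg(586.5,-325.3,2.3+3,-.28))
E
```

```text
at [ 586.8 -322.3   -6.4] [ 3.14  -0.005  2.863] gap 59.5 t 30.4 j [-0.56  0.75  1.29 -0.    1.11 -1.85]
[-0.0024, -0.0007, 0.0192] 0.001
```

move_arm(
  moves=[
    [-0.001,-0.001,0.008,0],
    [-0.001,-0.001,0.013,0],
    [-0.001,-0.001,0.016,0],
    [-0.001,-0.001,0.018,0],
    [-0.001,-0.001,0.018,0],
    [-0.001,-0.001,0.018,0],
  ],
)

```text
clock: 30.95
eef_pos: [589.4, -324.8, -21.9]
eef_rot: [-3.141, 0.0, 2.862]
wrist_force: [-0.1, -0.8, -0.4]
finger_gap: 59.6
finger_force: 12.0
```

move_arm(
  moves=[
    [0,0,0.001,0],
    [0,0,0.002,0],
    [0,0,0.003,0],
    [0,0,0.0035,0],
    [0,0,0.0035,0],
  ],
)

```text
clock: 31.45
eef_pos: [589.3, -324.8, -25.6]
eef_rot: [-3.142, 0.0, 2.862]
wrist_force: [-0.1, 1.1, 0.3]
finger_gap: 59.8
finger_force: 12.0
```

Close enough to touching the mat; release gently and go up.

move_arm(
  moves=[
    [0,0,0.0003,0],
    [0,0,0.0003,0],
    [0,0,0.0003,0],
    [0,0,-0.02,0],
    [0,0,-0.06,0],
    [0,0,-0.1,0],
    [0,0,-0.12,0],
    [0.05,0.15,-0.12,0],
    [0.1,0.3,-0.12,0],
    [0.1,0.3,-0.12,0],
    [0.1,0.3,-0.12,0],
    [0.1,0.3,-0.12,0],
  ],
  jaw=0.076,
)

```text
clock: 32.65
eef_pos: [578.4, -73.1, 94.6]
eef_rot: [3.142, 0.0, 2.862]
wrist_force: [1.4, -0.5, 0.4]
finger_gap: 76.0
finger_force: 0.0
```

```bash
python3 - <<'E'
from h import *
c=cam('top'); W=cloud(c); covers(W,c['frame'])
go(tg(393.4,-329,80,-.17))
E
```

```text
cover (array([ 590.6, -328.3]), array([104.7,  65. ]), np.float64(-0.2747)) 587 z 13.4
cover (array([ 393.9, -329.7]), array([106.1,  64.9]), np.float64(-0.1826)) 621 z 9.9
at [578.1 -66.6  94.6] [ 3.14  -0.     2.866] gap 76.1 t 32.7 j [-0.18  0.44  1.52  0.    1.18 -1.47]
[0.1048, -0.3005, 0.0452] -0.106
```

```bash
python3 - <<'E'
from h import *
go([393.3,-327.2,60,np.pi-.177])
E
```

```text
at [578.1 -66.6  94.6] [ 3.14  -0.     2.866] gap 76.1 t 32.7 j [-0.18  0.44  1.52  0.    1.18 -1.47]
[0.1068, -0.3011, 0.0342] -0.099
```

move_arm(
  moves=[
    [0.107,-0.301,0,-0.1],
    [0.107,-0.301,0,-0.1],
    [0.107,-0.301,0,-0.1],
    [0.107,-0.301,0,-0.1],
    [0.107,-0.301,0,-0.1],
    [0.107,-0.301,0,-0.1],
    [0.107,-0.301,0,-0.1],
    [0.107,-0.301,0,-0.1],
    [0.107,-0.301,0,-0.1],
    [0.107,-0.301,0,-0.1],
    [0.107,-0.301,0.034,-0.1],
    [0.107,-0.301,0.034,-0.1],
  ],
)

```text
clock: 33.9
eef_pos: [392.1, -332.4, 57.4]
eef_rot: [3.139, -0.004, 2.963]
wrist_force: [-0.7, 0.4, 0.5]
finger_gap: 75.8
finger_force: 0.0
```

```bash
python3 - <<'E'
from h import *
go([393.3,-327.2,-28.3,np.pi-.177])
E
```

```text
at [ 392.1 -332.4   57.4] [ 3.139 -0.004  2.963] gap 75.8 t 33.9 j [-0.77  0.35  1.74  0.    1.05 -2.17]
[-0.0007, 0.0051, 0.0858] -0.001
```

move_arm(
  moves=[
    [-0.001,0.005,0.03,0],
    [-0.001,0.005,0.05,0],
    [-0.001,0.005,0.05,0],
  ],
)

```text
clock: 34.2
eef_pos: [394.3, -328.5, 9.1]
eef_rot: [3.139, -0.003, 2.963]
wrist_force: [0.7, 0.3, -0.1]
finger_gap: 76.3
finger_force: 0.0
```

```bash
python3 - <<'E'
from h import *
go([393.3,-327.2,-28.3,np.pi-.177])
E
```

```text
at [ 394.3 -328.5    9.1] [ 3.139e+00 -3.000e-03  2.963e+00] gap 76.3 t 34.2 j [-0.77  0.43  1.77  0.    0.95 -2.16]
[0.0011, 0.001, 0.0374] -0.002
```

move_arm(
  moves=[
    [0.001,0.001,0.02,0],
    [0.001,0.001,0.03,0],
    [0.001,0.001,0.035,0],
    [0.001,0.001,0.036,0],
    [0.001,0.001,0.036,0],
  ],
)

```text
clock: 34.7
eef_pos: [394.2, -329.0, -25.0]
eef_rot: [-3.141, 0.001, 2.962]
wrist_force: [-0.0, 0.4, 0.8]
finger_gap: 75.8
finger_force: 0.0
```

move_arm(
  moves=[
    [0,0,0,0],
    [0,0,0,0],
    [0,0,0,0],
    [0,0,0,0],
    [0,0,0,0],
  ],
  jaw=0.045,
)

```text
clock: 35.2
eef_pos: [394.1, -328.9, -25.3]
eef_rot: [-3.141, 0.0, 2.962]
wrist_force: [-0.6, 1.6, 5.6]
finger_gap: 59.5
finger_force: 12.0
```

```bash
python3 - <<'E'
from h import *
go([589.3,-324.8,-6,2.862])
E
```

```text
at [ 394.1 -328.9  -25.3] [-3.141  0.     2.962] gap 59.5 t 35.2 j [-0.77  0.48  1.79  0.    0.87 -2.16]
[-0.1914, 0.039, -0.0192] 0.1
```

move_arm(
  moves=[
    [0,0,-0.02,0],
    [0,0,-0.05,0],
    [-0.02,0.004,-0.07,0.02],
    [-0.05,0.01,-0.07,0.04],
    [-0.08,0.016,-0.07,0.06],
    [-0.12,0.024,-0.07,0.08],
    [-0.16,0.032,-0.07,0.1],
    [-0.191,0.039,-0.07,0.1],
    [-0.191,0.039,-0.07,0.1],
    [-0.191,0.039,-0.05,0.1],
    [-0.191,0.039,-0.033,0.1],
    [-0.191,0.039,-0.033,0.1],
  ],
)

```text
clock: 36.4
eef_pos: [586.8, -323.9, 4.3]
eef_rot: [3.14, -0.005, 2.861]
wrist_force: [-1.7, 0.6, -1.2]
finger_gap: 59.6
finger_force: 12.0
```

```bash
python3 - <<'E'
from h import *
go([589.3,-324.8,-12.3,2.862])
E
```

```text
at [ 586.8 -323.9    4.3] [ 3.14  -0.005  2.861] gap 59.6 t 36.4 j [-0.56  0.73  1.28 -0.    1.13 -1.85]
[-0.0028, -0.0002, 0.0166] -0.001
```

move_arm(
  moves=[
    [-0.001,0,0.006,0],
    [-0.001,0,0.01,0],
    [-0.001,0,0.012,0],
    [-0.001,0,0.013,0],
    [-0.001,0,0.013,0],
    [-0.001,0,0.013,0],
  ],
)

```text
clock: 37.0
eef_pos: [589.8, -325.0, -5.4]
eef_rot: [-3.141, 0.0, 2.862]
wrist_force: [-0.7, 1.0, -0.9]
finger_gap: 59.7
finger_force: 12.0
```

```bash
python3 - <<'E'
from h import *
go([589.3,-324.8,-12.3,2.862])
E
```

```text
at [ 589.8 -325.    -5.4] [-3.141  0.     2.862] gap 59.7 t 37.0 j [-0.56  0.75  1.28 -0.    1.11 -1.85]
[0.0006, 0.0, 0.0069] -0.0
```

move_arm(
  moves=[
    [0.0005,0,0.003,0],
    [0.0005,0,0.005,0],
    [0.0005,0,0.0065,0],
    [0.0005,0,0.007,0],
    [0.0005,0,0.007,0],
  ],
)

```text
clock: 37.5
eef_pos: [589.2, -324.7, -12.2]
eef_rot: [3.142, -0.0, 2.862]
wrist_force: [-2.9, 2.1, 5.2]
finger_gap: 59.6
finger_force: 12.0
```

move_arm(
  moves=[
    [0,0,0.0003,0],
    [0,0,0.0003,0],
    [0,0,0.0003,0],
    [0,0,-0.02,0],
    [0,0,-0.06,0],
    [0,0,-0.1,0],
    [0,0,-0.15,0],
    [0,0,-0.2,0],
    [0,0,-0.25,0],
    [0,0,-0.28,0],
    [0,0,-0.28,0],
  ],
  jaw=0.074,
)

```text
clock: 38.6
eef_pos: [590.2, -325.3, 272.7]
eef_rot: [-3.139, 0.008, 2.862]
wrist_force: [-0.2, 0.5, -0.2]
finger_gap: 74.3
finger_force: 0.0
```

```bash
python3 - <<'E'
from h import *
go([645,57.3,270,A+np.pi],[645,57.3,192,A+np.pi])
E
```

```text
at [ 590.2 -325.3  272.7] [-3.139  0.008  2.862] gap 74.3 t 38.6 j [-0.56  0.55  0.95 -0.    1.64 -1.85]
[0.053, 0.3829, 0.0015] -0.468
[0.0536, 0.3831, 0.0795] -0.468
```

move_arm(
  moves=[
    [0.053,0.383,0,-0.468],
    [0.053,0.383,0,-0.468],
    [0.053,0.383,0,-0.468],
    [0.053,0.383,0,-0.468],
    [0.053,0.383,0,-0.468],
    [0.053,0.383,0,-0.468],
    [0.053,0.383,0,-0.468],
    [0.053,0.383,0,-0.468],
    [0.053,0.383,0,-0.468],
    [0.053,0.383,0,-0.468],
    [0.053,0.383,0,-0.468],
    [0.053,0.383,0,-0.468],
  ],
  jaw=0.05,
)

```text
clock: 39.8
eef_pos: [644.0, 56.7, 267.2]
eef_rot: [-3.142, -0.0, -2.955]
wrist_force: [0.8, -0.2, 0.1]
finger_gap: 50.0
finger_force: 0.0
```

```bash
python3 - <<'E'
from h import *
go([645,57.3,192,A+np.pi])
c=cam('top'); W=cloud(c); covers(W,c['frame'])
c=cam('side'); F=c['frame']; W=cloud(c); covers(W,F)
cv2.imwrite('pics/s6.png',cv2.resize(F[70:230,200:400],(750,600),interpolation=cv2.INTER_CUBIC))
E
```

```text
at [644.   56.7 267.2] [-3.142 -0.    -2.955] gap 50.0 t 39.8 j [ 0.03  0.48  1.06 -0.    1.6  -1.73]
[-0.0011, 0.0004, 0.0752] -0.001
cover (array([ 587.3, -328.3]), array([100.4,  66.7]), np.float64(-0.282)) 596 z 23.3
cover (array([ 583.8, -325.8]), array([97.5, 61.2]), np.float64(-0.2773)) 620 z 21.5
```

View pics/s6.png

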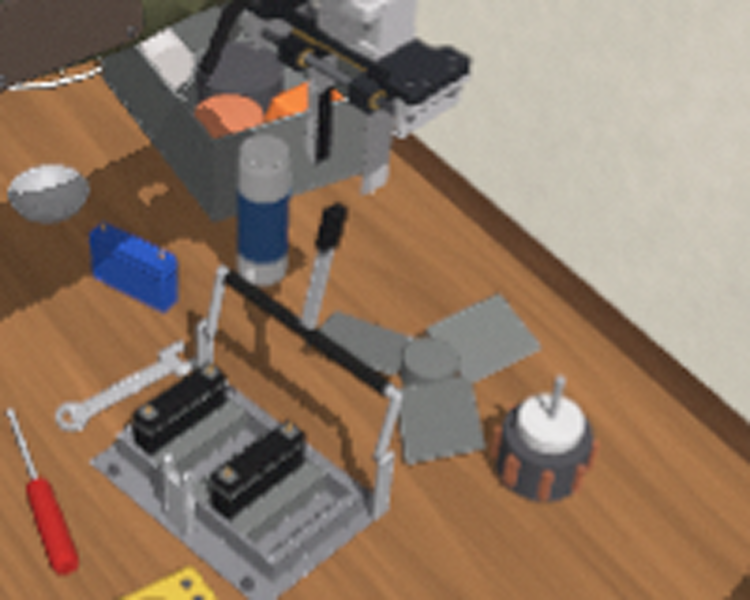

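move_arm(
  moves=[
    [-0.001,0.0005,0.03,0],
    [-0.001,0.0005,0.055,0],
    [-0.001,0.0005,0.07,0],
    [-0.001,0.0005,0.075,0],
    [-0.001,0.0005,0.075,0],
    [-0.001,0.0005,0.075,0],
  ],
)

```text
clock: 40.5
eef_pos: [645.3, 58.5, 193.5]
eef_rot: [-3.141, 0.002, -2.954]
wrist_force: [-0.4, 0.2, 1.3]
finger_gap: 49.7
finger_force: 0.0
```

move_arm(
  moves=[
    [0,0,0,0],
    [0,0,0,0],
    [0,0,0,0],
    [0,0,0,0],
    [0,0,0,0],
    [0,0,0,0],
    [0,0,0,0],
  ],
  jaw=0,
  squeeze=8,
)

```text
clock: 41.2
eef_pos: [645.3, 57.0, 192.4]
eef_rot: [-3.139, 0.0, -2.955]
wrist_force: [0.9, -9.0, -0.7]
finger_gap: 13.9
finger_force: 8.0
```

move_arm(
  moves=[
    [0.017,-0.001,-0.005,0],
    [0.03,-0.001,-0.007,0],
    [0.043,-0.001,-0.0085,0],
    [0.056,-0.001,-0.0085,0],
    [0.0695,-0.001,-0.0075,0],
    [0.0825,-0.001,-0.0055,0],
    [0.0955,-0.001,-0.003,0],
    [0.108,-0.001,0.0005,0],
    [0.12,-0.001,0.005,0],
    [0.132,-0.001,0.0105,0],
    [0.1435,-0.001,0.017,0],
    [0.155,-0.001,0.0245,0],
  ],
)

```text
clock: 42.4
eef_pos: [493.1, 27.6, 168.2]
eef_rot: [-3.14, 0.002, -2.954]
wrist_force: [5.5, -7.7, -1.8]
finger_gap: 13.8
finger_force: 8.0
```

move_arm(
  moves=[
    [0.0105,-0.0005,0.008,0],
    [0.02,-0.0005,0.017,0],
    [0.0295,-0.0005,0.0265,0],
    [0.038,-0.0005,0.0365,0],
    [0.0455,-0.0005,0.0475,0],
    [0.052,-0.0005,0.059,0],
    [0.058,-0.0005,0.071,0],
    [0.063,-0.0005,0.083,0],
    [0.067,-0.0005,0.095,0],
    [0.07,-0.0005,0.108,0],
    [0.072,-0.0005,0.1185,0],
    [0.072,-0.0005,0.1185,0],
  ],
)

```text
clock: 43.6
eef_pos: [422.8, 14.1, 48.9]
eef_rot: [-3.14, 0.001, -2.953]
wrist_force: [3.9, -5.4, -2.3]
finger_gap: 13.9
finger_force: 8.0
```

```bash
python3 - <<'E'
from h import *
c=cam('side'); F=c['frame']
cv2.imwrite('pics/s7.png',cv2.resize(F[140:240,180:330],(750,500),interpolation=cv2.INTER_CUBIC)); go()
E
```

```text
at [422.8  14.1  49.2] [-3.140e+00  1.000e-03 -2.953e+00] gap 13.6 t 43.6 j [-0.05  0.18  1.99 -0.    0.97 -1.81]
```

View pics/s7.png

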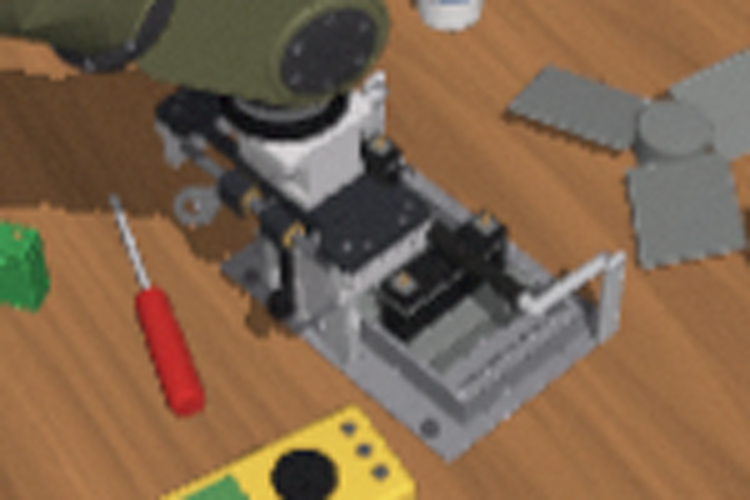

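move_arm(
  moves=[
    [0.0005,-0.0005,0.003,0],
    [0.001,-0.0005,0.006,0],
    [0.001,-0.0005,0.009,0],
    [0.0015,-0.0005,0.012,0],
    [0.0015,-0.0005,0.015,0],
    [0.0015,-0.0005,0.015,0],
  ],
)

```text
clock: 44.25
eef_pos: [421.2, 13.7, 34.1]
eef_rot: [-3.141, 0.001, -2.953]
wrist_force: [5.3, -4.6, -2.2]
finger_gap: 13.9
finger_force: 8.0
```

move_arm(
  moves=[
    [0,0,0.002,0],
    [0,0,0.004,0],
    [0,0,0.006,0],
    [0,0,0.006,0],
  ],
)

```text
clock: 44.65
eef_pos: [421.5, 13.8, 28.8]
eef_rot: [-3.141, 0.001, -2.953]
wrist_force: [2.9, -2.4, 5.1]
finger_gap: 14.3
finger_force: 8.0
```

move_arm(
  moves=[
    [0,0,0.001,0],
    [0,0,0.002,0],
    [0,0,0.002,0],
  ],
)

```text
clock: 44.95
eef_pos: [421.6, 13.8, 27.0]
eef_rot: [-3.141, 0.002, -2.953]
wrist_force: [2.0, -3.5, 9.1]
finger_gap: 14.0
finger_force: 8.0
```

move_arm(
  moves=[
    [0,0,0.001,0],
    [0,0,0.002,0],
    [0,0,0.002,0],
  ],
)

```text
clock: 45.25
eef_pos: [421.6, 13.8, 24.9]
eef_rot: [-3.141, 0.002, -2.953]
wrist_force: [2.3, -3.2, 10.1]
finger_gap: 13.9
finger_force: 8.0
```

move_arm(
  moves=[
    [0,0,0,0],
    [0,0,0,0],
    [0,0,0,0],
    [0,0,0,0],
    [0,0,-0.04,0],
    [0,0,-0.08,0],
    [0,0,-0.12,0],
    [0.01,0,-0.16,0],
    [0.02,0.03,-0.18,0],
    [0.03,0.08,-0.18,0],
    [0.04,0.13,-0.18,0],
    [0.05,0.18,-0.18,0],
  ],
  jaw=0.05,
)

```text
clock: 46.45
eef_pos: [338.0, 180.1, 204.5]
eef_rot: [3.141, 0.001, -2.954]
wrist_force: [2.5, 0.5, -0.6]
finger_gap: 50.1
finger_force: 0.0
```

move_arm(
  moves=[
    [0,0.05,0,0],
    [0,0.1,0,0],
    [0,0.15,0,0],
    [0,0.15,0,0],
    [0,0.15,0,0],
  ],
)

```text
clock: 46.95
eef_pos: [310.5, 326.4, 203.8]
eef_rot: [-3.141, -0.001, -2.951]
wrist_force: [-0.2, -0.6, -0.4]
finger_gap: 49.8
finger_force: 0.0
```

```bash
python3 - <<'E'
from h import *
go()
ca,sa=np.cos(A),np.sin(A)
for n in('top','side'):
    c=cam(n); F=c['frame']; W=cloud(c); z=W[...,2]
    d=W-np.array([*C,0]); lx=d[...,0]*ca+d[...,1]*sa; ly=-d[...,0]*sa+d[...,1]*ca
    g=(F.max(-1)<60)&(lx>-135)&(lx<-85)&(abs(ly)<14)&(z>60); print(n,'grip',g.sum(),lx[g].min().round(),lx[g].max().round(),np.percentile(z[g],[1,10,50,90,99]).round(1),np.median(ly[g]).round(1))
    t=(abs(ly)<6)&(z>60)
    for a in range(-125,70,15):
        k=t&(lx>=a)&(lx<a+15); 
        if k.sum(): print((a,round(float(np.median(z[k])),1)),end=' ')
    print()
    if n=='side': cv2.imwrite('pics/s8.png',cv2.resize(F[140:260,200:350],(750,600),interpolation=cv2.INTER_CUBIC))
E
```

```text
at [310.5 326.4 203.8] [-3.141e+00 -1.000e-03 -2.951e+00] gap 49.8 t 47.0 j [ 0.73  0.05  1.74 -0.    1.35 -1.03]
top grip 18 -122.0 -94.0 [82.8 86.  88.8 91.4 93.6] -0.4
(-125, 88.5) (-110, 88.8) (-95, 84.6) (-80, 81.9) (-65, 81.3) (-50, 80.3) (-35, 79.8) (-20, 81.0) (-5, 83.6) 
side grip 57 -131.0 -92.0 [71.3 76.1 84.1 87.  88.7] -5.5
(-125, 85.5) (-110, 85.1) (-95, 81.8) (-80, 78.4) (-65, 77.9) (-50, 78.5) (-35, 79.2) (-20, 78.7) (-5, 82.4)
```

View pics/s8.png

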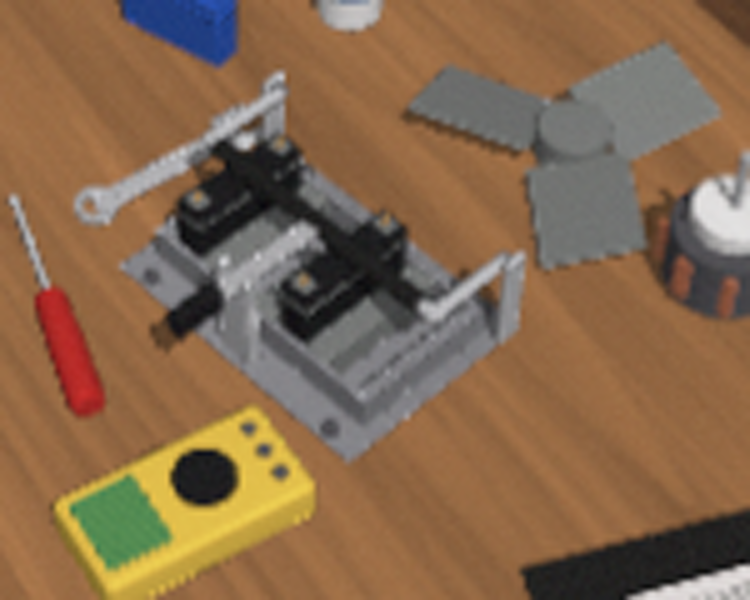

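The frame is level (tongue about 80 mm along its length, grip top at 88 mm) with its tongue in the fork near (235,270), over the two seated batteries. One last check of the pile before handing in.

```bash
python3 - <<'E'
from h import *
for n in('top','side'):
    c=cam(n); covers(cloud(c),c['frame'])
s=manip.read_state(); print(s['qd'].round(3),s['clock'])
print(manip.sign_off())
E
```

```text
cover (array([ 587.7, -329.2]), array([102.4,  68.1]), np.float64(-0.2802)) 584 z 22.8
cover (array([ 583.8, -325.9]), array([99.1, 61.4]), np.float64(-0.2842)) 619 z 21.4
[-0.002 -0.001 -0.002 -0.001 -0.001  0.003] 47.15
the job is handed in; nothing more can be done
None
```

I handed the job in at about 47 s. Both batteries read fully down in slots 1 and 3, the frame is closed with its tongue in the catch, and the two covers lie in one pile near the middle of the mat, within about 3 mm of each other by camera.

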